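# Roll a new running wheel into a shelving bogie and lock it

### The arm

A 7-joint arm with a two-finger parallel gripper is mounted at the origin on the work surface. World frame = base frame: x ahead of the robot, y to its left, z up, the work surface at z = 0. Lengths are in m, angles in rad, forces in N, time in s.
With the tool pointing down it reaches from about 0.4 to 0.85 m from the base axis. Payload 6.9 kg.
Tool frame: the origin (TCP) lies midway between the tips of the shut fingers; the grasp point (between the pads) lies 19 mm behind it (arm.pinch_z is the z of the grasp point in the tool frame, in m); z points along the fingers, y is the direction in which the jaws open and shut (so a half turn about z gives the same grasp; the last joint's range is limited). The gripper opens to 85 mm and grips with 20 to 120 N. Pads are 22 mm wide; open, the fingers measure 114 mm over their backs; the gripper's body (76 mm by 85 mm) begins 54 mm behind the grasp point. The pads swing forward as they close: fully open they stand 13 mm farther back than shut.
Start: joints at [-1.2, 0.507, -0.238, 1.5, 0.126, 1.149, -0.155], TCP at [0.164, 0.603, 0.231] pointing down, gripper open.
Joint ranges: [-3.08, 3.08], [-0.24, 2.05], [-1.43, 1.35], [0, 2.5], [-1.52, 4.66], [0.17, 1.96], [-2.89, 2.89]. Speed limits (rad/s): [2.39, 2.39, 3.14, 3.14, 3.14, 3.14, 3.14].

### API

Orientations are given as a rotation vector (axis times angle).
In Python, from rig import arm, vision, ticket, finder gives the robot as it stands.
- The arm moves only by the tool carry_out, never from a script. Its argument "rows" is a list of rows, each an object with "xyz": the shift along the world's x, y, z in m, a list of three; "roll": the turn about the world's z in rad; "fingers": the opening, from 0 (shut) to 1 (fully open). In form: [{"xyz": [x, y, z], "roll": roll, "fingers": fingers}, ...]. A call has 1 to 8 rows; each row is the pose to reach, as a shift and turn from the pose commanded when the call began; what a row does not reach only later rows make up. A row lasts 1/12 s, in which the tool goes at most 41.7 mm and 7.16 degrees, less where a joint would pass 70% of its speed; a pose out of reach is approached as far as the arm can. A call with a gripper value outside its range is refused whole. The fingers move at their own pace and stop on an object; "squeeze" is the grip in N (left out, the last holds). Time passes only in rows, so rows that repeat a pose let the fingers close. It gives the time, the measured TCP pose, the force and the opening at its end, in the units of the state.
- arm.sense(): the state, without advancing time (a new reading comes with each control period).
- vision.get_image(name): name is "scene" or "top" or "wrist"; returns a dict with "img" (480x640x3 uint8, red, green, blue), "fx", "fy", "cx", "cy" (pixels), "distortion" ([k1, k2, p1, p2, k3] as OpenCV has them; the pictures are not rectified), "R" (3x3) and "t" (3): a world point X has camera coordinates R X + t. Camera axes: x right, y down, z forward; pixel columns grow to the right and rows downward; lengths in m; the calibration is good to about 2 mm. A picture is of the moment at which its call begins. There is no depth.
- ticket.sign_off(): hands the job in, once; it reports no verdict.
Trained networks look in the newest picture that a camera, given by its name, has taken for a name from the list of things; names that differ only in an ending like _2 or _b are one class to them, and where a whole thing is asked for, a point or a joint stands for the part that bears it (a point fixed in the world has none). Each returns a list of dicts, best first, with "score" (0 to 1); they miss things now and then, are a little off and sometimes report something else, mostly with a low value. They report only what shows in the picture. A call takes as long as a camera call. They do not tell look-alikes from the thing itself.
- finder.recognise(camera, thing): "rect" ([left, top, width, height] in pixels, round what is visible of it).
- finder.silhouettes(camera, thing): "pixels" (480x640 bool, what is visible of it) and "rect" ([left, top, width, height] in pixels, round what is visible of it).
The state is a dict: "time": time; "qpos": joint angles; "joint_vel": joint speeds; "tau": joint torques, N m; "tcp_pos": TCP position; "eef_rot": TCP orientation; "force": force on the tool from outside, world axes, zero at the start; "wrist_torque": the same for the moment, N m; "grip_width": opening from 0.0 (shut) to 1.0 (fully open).
Only numpy, scipy, OpenCV 4.12 (cv2) and the standard library are available. Lean on these libraries where they do the work, as an engineer would, in place of code of your own. Each camera call takes 0.05 s, during which the arm holds its last target.

### The job

Fit the orange running wheel that stands on the rail: roll it upright along the rail on its tread (do not lift it, drag it or let it tip over) until its spindle clicks past the spring catches and sits fully home in the bogie's slots, easing it in without ramming the bogie. Then gently swing the yellow keeper fully down behind the spindle and leave everything else on the bench alone.

Things in the scene. Friction and masses are not known exactly. Their poses are not given: they have to be found in the camera images.
- bogie: Grey two-wheel shelving bogie on a flat rail (44 mm wide, 8 mm high, x=-255..+245 mm). Origin on the table below home; z up; +x along the rail from the waiting wheel into the bogie, +y to its left. Two side plates at y=+-16..20 mm, from x=-22 mm on, 30 to 86 mm above the table, open above and in front. Rear wheel at x=+130 mm under a deck (from x=+97 mm, top 105 mm up). Pushes over 30 N harm it.
- home (a point): Where the wheel's centre is when fully home, held between the catches behind its spindle (about 1 mm of play) and the rigid slot ends (1 mm further on): on the bogie's centre line, 53 mm above the table; axes as the bogie. A cross tie stands at x=+60 mm from it.
- slot_mouth (a point): Mouth of the level slots in the two side plates, on the centre line, 22 mm before home, 53 mm above the table; slots 15 mm high, closed ends 29 mm further on in +x. Two black sprung buffers (outside the plates, y=+-20..29 mm) meet the spindle when its axis is 7 mm before home and press it back, with 10 N in all at first and 16 N at home: a wheel not caught comes back some 6 mm.
- catch (a point): Middle between the square backs of the two brass spring catches, 7 mm before home. Their ramped noses hang into the slots from above; the spindle meets them with its axis some 22 to 15 mm before home and lifts them under 4 to 10 N in all. When its axis is within 1 mm of home they drop behind it (their brass knobs go down 7 mm) and hold it when let go. The last push needs 15 to 20 N.
- wheel: The wheel's own frame: origin at its centre, y along its spindle; x and z turn with it as it rolls; z points up at the start.
- wheel_center (a point): Centre of the orange wheel, standing on the rail 125 to 165 mm short of home, up to 3 mm and 0.06 rad out of line. Diameter 90 mm, tread 20 mm, hub 24 mm wide, centre 53 mm above the table, about 0.45 kg. Its fixed steel spindle, 12 mm thick, 92 mm long, sticks out 26 mm beyond each side plate when home: it can be pushed there with the fingers astride wheel and plates. Axes as the wheel.
- keeper (a joint): Yellow keeper bar, 12 mm wide, on the outside of the bogie's right side plate (bogie y=-21..-26 mm). 0 = hanging straight down across the slot behind the spindle, on its stop; 1.5 to 1.85 rad = raised, pointing back (-x) about level. Stiff hinge (about 3 N at its end); stays where it is left. It locks a spindle that is home and is not meant to drive it home. Takes 25 N.
- keeper_pivot (a point): Hinge of the keeper, at x=-15, y=-23.5 mm in the bogie's frame, 77 mm above the table; axis along the bogie's y. Near the closed position the rim of the fitted wheel (at most 14 mm off the centre line) stands beside the keeper up to 98 mm above the table: keep the gripper clear of it.
- keeper_tip (a point): Point on the keeper's centre line, 32 mm from its hinge; the bar ends 38 mm from the hinge and its tip carries a tab that reaches out to y=-30 mm.
- old_wheel: Worn wheel lying flat, 90 mm across, 24 mm high; leave alone.
- bearing: Steel bearing ring, 42 mm across, 12 mm high; leave alone.
- wrench: Wrench, 170 mm; leave alone.
- screwdriver: Screwdriver, 190 mm; leave alone.
- grease: Jar of grease with red cap, 56 mm across, 60 mm high; leave alone.
- chock: Wooden block 90 x 50 x 35 mm; leave alone.
There are look-alikes about, which are no part of the job. Of the things that look like the wheel, the smaller one is meant.

How it is judged:
By the outcome, as a careful person would: the job done as asked, in the order asked, and still so for the second after the job is handed in, with the robot touching nothing.
It also fails if it takes over 58 s, if anything falls off the work surface, if the arm or the gripper's body presses on something with over 40 N, if the wrist force passes 120 N, or if a joint passes its speed limit or range.

## Working session

There is one attempt and no reset: what is moved stays moved. The work goes in short steps, Python scripts to look and compute and a tool call to move; the robot and the scene stay as the last step left them, time stands still between calls to the robot, and variables do not carry over. Pictures are saved under pics/ and viewed, and the job is handed in when it is done.

Besides the shell and the picture viewer there is one more tool, called after "Emit:" as a command line: name --argument value ..., lists and objects as JSON in quotes. carry_out: Moves the arm, as the interface text tells. Its arguments: {"type":"object","properties":{"rows":{"type":"array"},"squeeze":{"type":"number"}},"required":["rows"]}

```bash
ls; mkdir -p pics
cat > h.py <<'E'
import numpy as np, cv2
from rig import arm, vision, ticket, finder
def save(n,img): cv2.imwrite('pics/'+n+'.png',cv2.cvtColor(img,cv2.COLOR_RGB2BGR))
def K(c): return np.array([[c['fx'],0,c['cx']],[0,c['fy'],c['cy']],[0,0,1]]),np.array(c['distortion'],float)
def proj(c,P):
    k,d=K(c); r,_=cv2.Rodrigues(np.array(c['R'],float))
    return cv2.projectPoints(np.array(P,float).reshape(-1,1,3),r,np.array(c['t'],float),k,d)[0].reshape(-1,2)
def ray(c,uv):
    k,d=K(c); p=cv2.undistortPoints(np.array(uv,float).reshape(-1,1,2),k,d).reshape(-1,2)
    R=np.array(c['R']);t=np.array(c['t']); o=-R.T@t
    return o,(R.T@np.c_[p,np.ones(len(p))].T).T
def atz(c,uv,z):
    o,d=ray(c,uv); return o+d*((z-o[2])/d[:,2])[:,None]
E
python3 - <<'E'
from h import *
import pickle
s=arm.sense();print(s['time'],s['tcp_pos'],s['eef_rot'],arm.pinch_z)
for n in ['scene','top','wrist']:
    c=vision.get_image(n);save(n+'0',c['img']);pickle.dump(c,open(n+'.pkl','wb'))
    print(n,c['fx'],-np.array(c['R']).T@np.array(c['t']))
    for t in ['wheel','bogie','keeper','old_wheel']:
        print(t,[(round(x['score'],2),np.round(x['rect'])) for x in finder.recognise(n,t)])
E
```

```text
pics
0.0 [0.16355559 0.60271858 0.23041193] [-4.14720676e-01 -3.11392031e+00  2.77542624e-03] -0.0187
scene 621.5142167498493 [ 1.39053052 -0.20081831  1.01868964]
wheel [(0.68, array([277., 212.,  50.,  36.])), (0.58, array([196., 256.,  65.,  63.])), (0.33, array([132., 230.,  42.,  44.]))]
bogie [(0.86, array([251., 174., 222.,  90.])), (0.48, array([347., 219.,  20.,   7.]))]
keeper []
old_wheel [(0.82, array([302., 273.,  43.,  39.]))]
top 438.9995370504402 [ 0.43694754 -0.02010348  0.88354393]
wheel [(0.93, array([402., 174.,  58.,  61.])), (0.87, array([317., 244.,  48.,  47.])), (0.26, array([486., 263.,  37.,  54.]))]
bogie [(0.9, array([147., 219., 247.,  72.]))]
keeper [(0.64, array([306., 177.,  48.,  42.])), (0.61, array([272., 249.,  25.,   5.])), (0.52, array([146., 222., 255.,  67.]))]
old_wheel [(0.84, array([308., 177.,  44.,  41.]))]
wrist 371.451635727748 [0.09844207 0.6212811  0.3729552 ]
wheel []
bogie []
keeper []
old_wheel []
```

View pics/scene0.png

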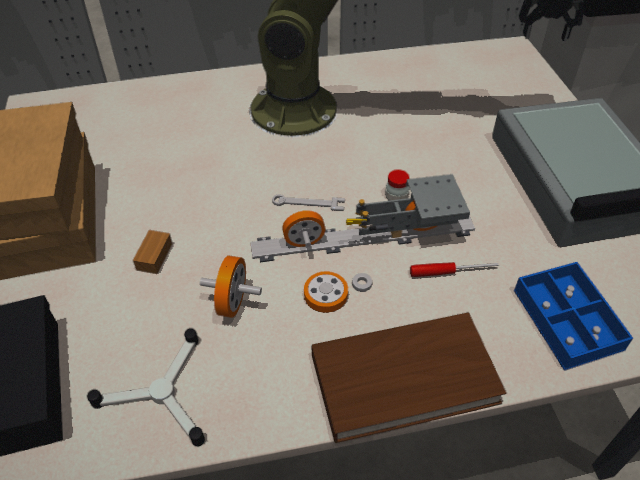

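View pics/top0.png

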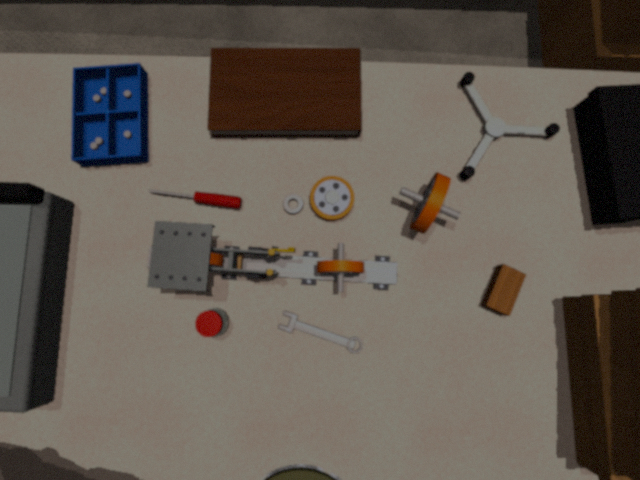

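Run:
```python
import cv2
t=cv2.imread('pics/top0.png')[160:330,130:540];cv2.imwrite('pics/topc.png',cv2.resize(t,None,fx=1.95,fy=1.95,interpolation=cv2.INTER_CUBIC))
t=cv2.imread('pics/scene0.png')[150:340,120:390];cv2.imwrite('pics/scenec.png',cv2.resize(t,None,fx=2.9,fy=2.9,interpolation=cv2.INTER_CUBIC))
```

```text
(no output)
```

View pics/topc.png

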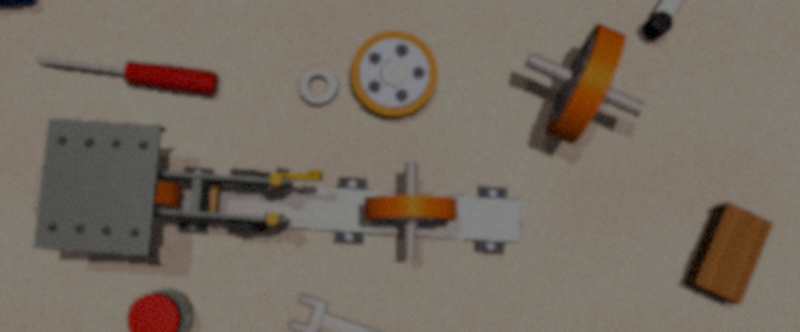

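View pics/scenec.png

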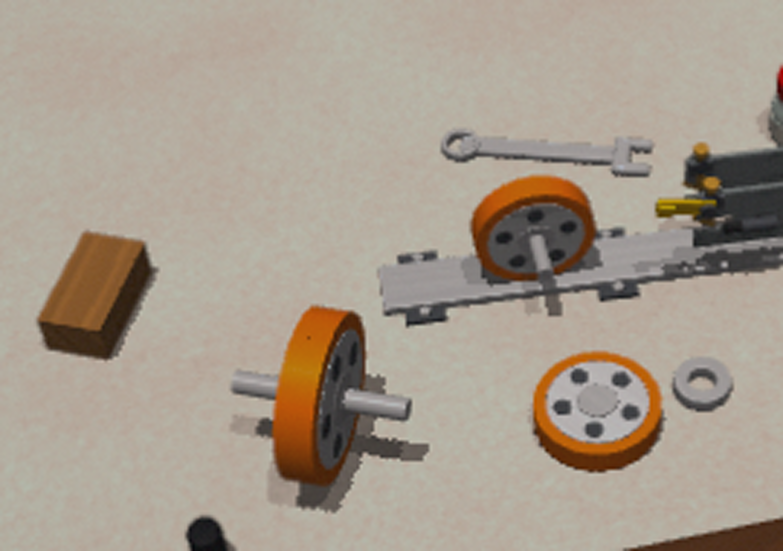

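Run:
```python
from h import *
import pickle
c=pickle.load(open('top.pkl','rb'))
print('scene wheels/top: spindle ends', atz(c,[[341,243],[340,293]],0.053))
print('tread ends', atz(c,[[318,267],[364,267]],0.053), 'rail end',atz(c,[[397,256],[396,284]],0.008))
print('plates front', atz(c,[[279,250],[279,273]],0.086),'knob',atz(c,[[271,252],[271,272]],0.1))
print('deck',atz(c,[[155,222],[213,224],[210,291],[149,288]],0.105), 'keeper tip',atz(c,[[295,250]],0.077))
k=pickle.load(open('wrist.pkl','rb'));print(k['R'],k['t'],k['cx'],k['cy'])
from scipy.spatial.transform import Rotation as Ro
print(Ro.from_rotvec(arm.sense()['eef_rot']).as_matrix())
t=cv2.cvtColor(k['img'],cv2.COLOR_RGB2BGR);cv2.imwrite('pics/w0.png',t)
```

```text
scene wheels/top: spindle ends [[ 0.54185421 -0.06048444  0.053     ]
 [ 0.44722905 -0.06081501  0.053     ]]
tread ends [[ 0.49479414 -0.01804144  0.053     ]
 [ 0.49739176 -0.10510625  0.053     ]] rail end [[ 0.52467827 -0.17559991  0.008     ]
 [ 0.46874564 -0.173934    0.008     ]]
plates front [[0.52136823 0.05399526 0.086     ]
 [0.47948818 0.05220187 0.086     ]] knob [[0.5158481  0.0668721  0.1       ]
 [0.48008477 0.06525085 0.1       ]]
deck [[0.56316328 0.27787411 0.105     ]
 [0.56268311 0.17290315 0.105     ]
 [0.44312797 0.1705797  0.105     ]
 [0.44493049 0.27881337 0.105     ]] keeper tip [[0.52321944 0.02530759 0.077     ]]
[[ 0.26188368  0.96509789 -0.00173247]
 [ 0.9305649  -0.25203627  0.26556861]
 [ 0.25586306 -0.07116026 -0.96409041]] [-0.62473132 -0.03406656  0.37858537] 321.5856392833226 241.13485652499025
[[-9.65144591e-01  2.61717249e-01  1.74643277e-05]
 [ 2.61717249e-01  9.65144591e-01 -2.46832755e-06]
 [-1.75016053e-05  2.18842283e-06 -1.00000000e+00]]
```

View pics/w0.png

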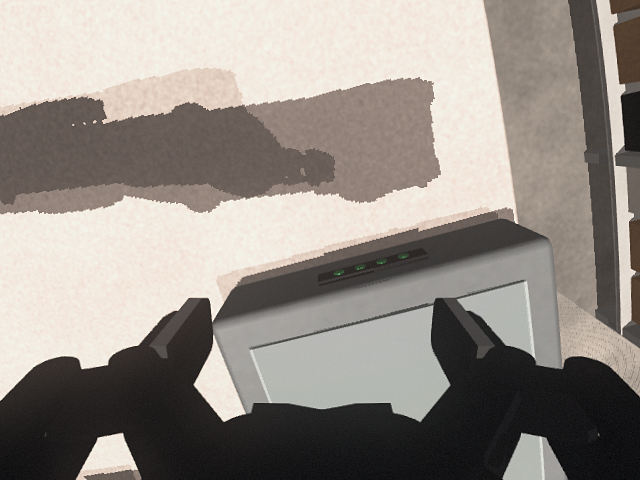

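Candidates in top view: the wheel standing on the rail (340,267), a larger wheel on the bench (430,203), the flat worn wheel (331,197) and the bogie's rear wheel (216,260). I choose the rail wheel: the crops show it is the smaller upright one and stands on the rail. Next I move to a close view.

Emit:
carry_out --rows '[{"xyz": [0.01, -0.03, 0.02], "roll": -0.1, "fingers": 1}, {"xyz": [0.03, -0.06, 0.03], "roll": -0.22, "fingers": 1}, {"xyz": [0.05, -0.09, 0.04], "roll": -0.34, "fingers": 1}, {"xyz": [0.07, -0.12, 0.04], "roll": -0.46, "fingers": 1}, {"xyz": [0.09, -0.15, 0.04], "roll": -0.58, "fingers": 1}, {"xyz": [0.11, -0.18, 0.04], "roll": -0.7, "fingers": 1}, {"xyz": [0.13, -0.21, 0.04], "roll": -0.82, "fingers": 1}, {"xyz": [0.15, -0.24, 0.04], "roll": -0.94, "fingers": 1}]'

```text
time: 1.42
tcp_pos: [0.3142, 0.3616, 0.2716]
eef_rot: [-1.788, -2.583, -0.001]
force: [1.1, -0.1, 0.1]
grip_width: 1.002
```

Emit:
carry_out --rows '[{"xyz": [0.02, -0.035, 0], "roll": -0.1, "fingers": 1}, {"xyz": [0.04, -0.07, 0], "roll": -0.2, "fingers": 1}, {"xyz": [0.06, -0.105, 0], "roll": -0.3, "fingers": 1}, {"xyz": [0.08, -0.14, 0], "roll": -0.37, "fingers": 1}, {"xyz": [0.1, -0.175, 0], "roll": -0.37, "fingers": 1}, {"xyz": [0.12, -0.21, 0], "roll": -0.37, "fingers": 1}, {"xyz": [0.14, -0.245, 0], "roll": -0.37, "fingers": 1}, {"xyz": [0.16, -0.28, 0], "roll": -0.37, "fingers": 1}]'

```text
time: 2.08
tcp_pos: [0.4742, 0.0815, 0.2716]
eef_rot: [2.225, 2.217, 0.001]
force: [1.0, 1.9, -0.0]
grip_width: 0.997
```

Run:
```python
from h import *
s=arm.sense();print(s['time'],s['tcp_pos'],s['eef_rot'],s['qpos'])
```

```text
2.0833 [0.47421848 0.08146844 0.2716477 ] [2.22516993e+00 2.21735023e+00 1.39293261e-03] [-0.44025564  0.2534813   0.2854285   1.80095897 -0.07976744  1.09742251
 -0.13063771]
```

Emit:
carry_out --rows '[{"xyz": [0.01, -0.03, 0], "roll": 0, "fingers": 1}, {"xyz": [0.025, -0.06, 0], "roll": 0, "fingers": 1}, {"xyz": [0.025, -0.08, 0], "roll": 0, "fingers": 1}, {"xyz": [0.025, -0.08, 0], "roll": 0, "fingers": 0.83}, {"xyz": [0.025, -0.08, 0], "roll": 0, "fingers": 0.83}]'

```text
time: 2.5
tcp_pos: [0.4986, 0.002, 0.2713]
eef_rot: [2.229, 2.214, -0.0]
force: [-0.2, 0.4, -0.2]
grip_width: 0.826
```

Run:
```python
from h import *
import pickle
s=arm.sense();print(s['time'],s['tcp_pos'],s['eef_rot'],s['grip_width'])
c=vision.get_image('wrist');save('w1',c['img']);pickle.dump(c,open('w1.pkl','wb'))
c=vision.get_image('top');save('t1',c['img'])
```

```text
2.5 [0.4985707  0.00202039 0.27130643] [ 2.22908445e+00  2.21372067e+00 -8.26636942e-05] 0.8256976232666666
```

View pics/w1.png

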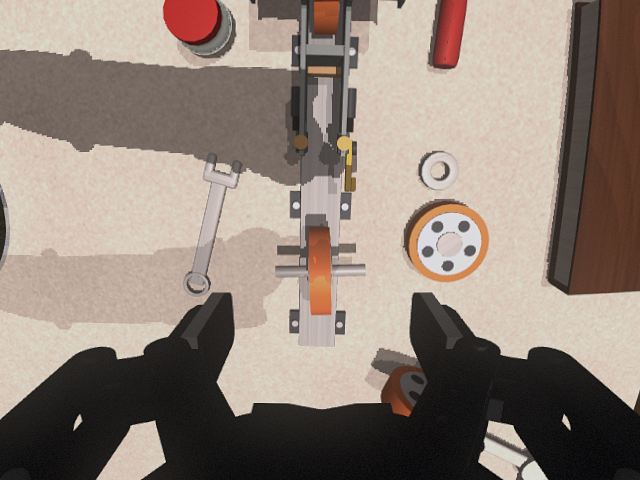

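The rail wheel is centred at about (320,270), with spindle ends at (277,270) and (365,270). The brass knobs are at (300,143) and (344,143), and the keeper bar runs from (348,145) to (350,190). I'll zoom in to measure.

Run:
```python
import cv2
t=cv2.imread('pics/w1.png')
a=cv2.resize(t[60:210,250:400],None,fx=4,fy=4,interpolation=cv2.INTER_CUBIC);b=cv2.resize(t[210:360,250:400],None,fx=4,fy=4,interpolation=cv2.INTER_CUBIC)
cv2.imwrite('pics/w1a.png',a);cv2.imwrite('pics/w1b.png',b)
```

```text
(no output)
```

View pics/w1a.png

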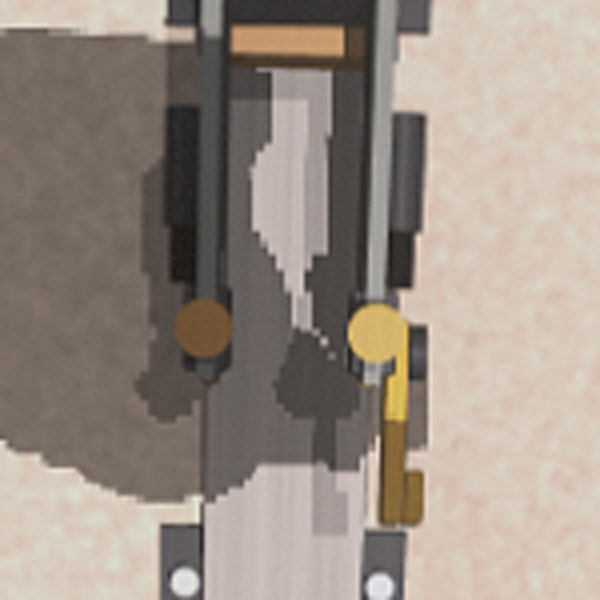

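View pics/w1b.png

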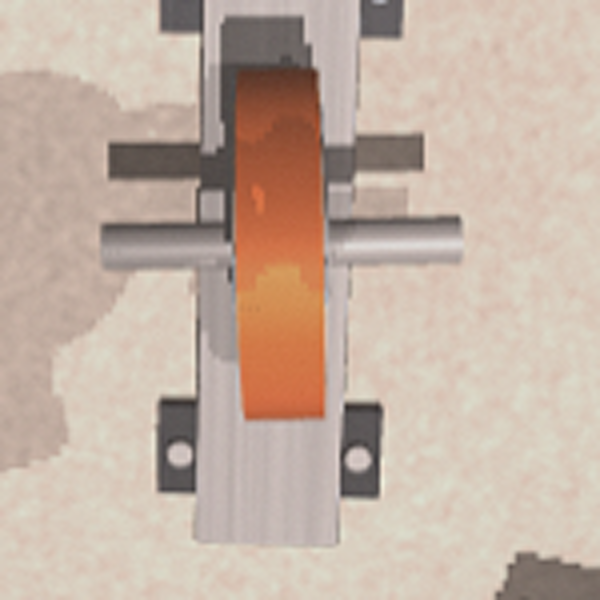

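```bash
cat > fit.py <<'E'
from h import *
import pickle
from scipy.optimize import least_squares
c=pickle.load(open('w1.pkl','rb'))
B=lambda x,y:[250+x/4,210+y/4]; A=lambda x,y:[250+x/4,60+y/4]
print('knobs z .1',atz(c,[A(203,328),A(376,333)],0.1))
L=atz(c,[B(193,541),B(204,60),A(204,520)],.008);R=atz(c,[B(339,545),B(357,20),A(363,500)],.008)
print('rail L',L,'R',R)
S=atz(c,[B(101,246),B(462,240)],.053);print('spindle',S,S.mean(0),np.linalg.norm(S[1]-S[0]))
T=atz(c,[B(279,68),B(285,420)],.053);print('tread',T)
print('keeper end z .077',atz(c,[A(403,525)],.077), 'buffers front z.053',atz(c,[A(183,282),A(401,288)],.053))
E
python3 fit.py
```

```text
knobs z .1 [[0.48153269 0.06727308 0.1       ]
 [0.51693348 0.06602471 0.1       ]]
rail L [[ 0.46804448 -0.17566119  0.008     ]
 [ 0.47491614 -0.02360697  0.008     ]
 [ 0.475747    0.01557936  0.008     ]] R [[ 0.51310874 -0.1773602   0.008     ]
 [ 0.517631   -0.01252393  0.008     ]
 [ 0.51910291  0.02072131  0.008     ]]
spindle [[ 0.44990586 -0.0621686   0.053     ]
 [ 0.54287299 -0.06118621  0.053     ]] [ 0.49638942 -0.0616774   0.053     ] 0.09297231888492659
tread [[ 0.49616901 -0.01542633  0.053     ]
 [ 0.4969513  -0.11184871  0.053     ]]
keeper end z .077 [[0.52471065 0.02334018 0.077     ]] buffers front z.053 [[0.47450079 0.07746531 0.053     ]
 [0.52547221 0.07574803 0.053     ]]
```

Run:
```python
from h import *
import pickle
c=pickle.load(open('w1.pkl','rb'))
tcp=np.array([0.49857,0.00202,0.2713])
for dz in [0,.005,.01,.015]:
  print(dz,[np.round(proj(c,[tcp+[sx*(.035),y,dz]])[0]) for sx in(-1,1) for y in (-.011,.011)])
P=atz(c,[[232,293],[412,293],[210,293],[432,293]],tcp[2]+.009)-tcp;print(P)
```

```text
0 [array([241., 330.]), array([237., 283.]), array([405., 329.]), array([408., 281.])]
0.005 [array([239., 336.]), array([234., 287.]), array([407., 335.]), array([411., 286.])]
0.01 [array([236., 343.]), array([232., 292.]), array([410., 342.]), array([414., 291.])]
0.015 [array([233., 349.]), array([228., 298.]), array([413., 348.]), array([417., 296.])]
[[-0.03513332  0.01023508  0.009     ]
 [ 0.03469589  0.00973589  0.009     ]
 [-0.04377605  0.01024452  0.009     ]
 [ 0.04255177  0.00963262  0.009     ]]
```

Run:
```python
import cv2
t=cv2.imread('pics/w1.png')
cv2.imwrite('pics/w1f.png',cv2.resize(t[280:430,130:510],None,fx=2.1,fy=2.1))
```

```text
(no output)
```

View pics/w1f.png

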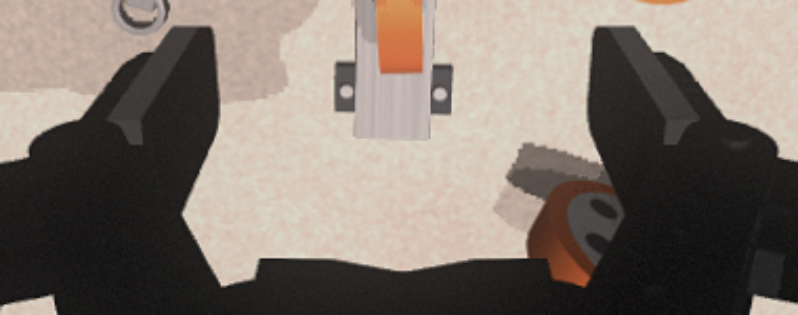

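Emit:
carry_out --rows '[{"xyz": [0, -0.035, 0], "roll": 0.018, "fingers": 0.83}, {"xyz": [-0.002, -0.07, 0], "roll": 0.018, "fingers": 0.83}, {"xyz": [-0.002, -0.089, -0.03], "roll": 0.018, "fingers": 0.83}, {"xyz": [-0.002, -0.089, -0.065], "roll": 0.018, "fingers": 0.83}, {"xyz": [-0.002, -0.089, -0.1], "roll": 0.018, "fingers": 0.83}, {"xyz": [-0.002, -0.089, -0.13], "roll": 0.018, "fingers": 0.83}, {"xyz": [-0.002, -0.089, -0.15], "roll": 0.018, "fingers": 0.83}, {"xyz": [-0.002, -0.089, -0.15], "roll": 0.018, "fingers": 0.83}]'

```text
time: 3.27
tcp_pos: [0.4944, -0.0835, 0.1177]
eef_rot: [-2.199, -2.236, 0.006]
force: [-1.0, 0.1, 0.1]
grip_width: 0.834
```

Run:
```python
from h import *
import pickle
s=arm.sense();print(s['time'],s['tcp_pos'],s['eef_rot'],s['grip_width'],s['force'])
c=vision.get_image('wrist');save('w2',c['img']);pickle.dump(c,open('w2.pkl','wb'))
```

```text
3.2667 [ 0.4943826  -0.08346577  0.11774033] [-2.19876883 -2.23569322  0.00570279] 0.8338859684268812 [-1.01381518  0.14368612  0.14702964]
```

View pics/w2.png

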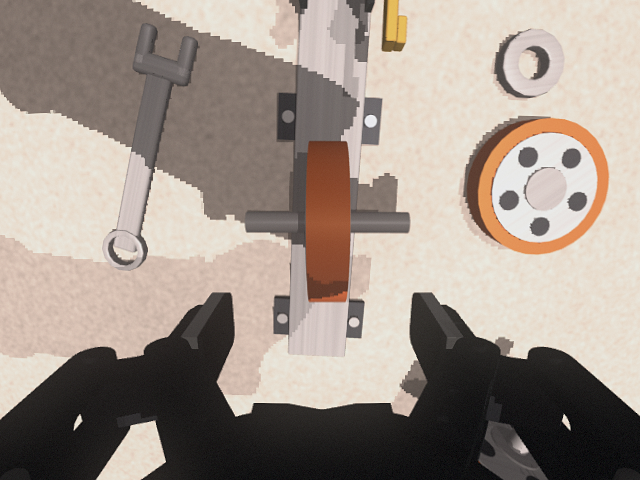

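Run:
```python
from h import *
import pickle
s=arm.sense();print(s['tcp_pos'])
c=pickle.load(open('w2.pkl','rb'))
t=cv2.imread('pics/w2.png')
S=atz(c,[[246,222.5],[409.5,222]],.053);print(S,S.mean(0))
L=atz(c,[[288.5,355],[300,15],[344.5,356],[369,20]],.008);print(L)
P=atz(c,[[233,293],[413,293]],s['tcp_pos'][2]+.009);print('pads',P-s['tcp_pos'],P.mean(0))
cv2.imwrite('pics/w2a.png',cv2.resize(t[190:360,230:430],None,fx=3.5,fy=3.5))
```

```text
[ 0.49553492 -0.08406929  0.11988063]
[[ 0.449964   -0.06266719  0.053     ]
 [ 0.54325973 -0.06068395  0.053     ]] [ 0.49661186 -0.06167557  0.053     ]
[[ 0.46914387 -0.17714041  0.008     ]
 [ 0.47753037  0.05913136  0.008     ]
 [ 0.51247557 -0.17709699  0.008     ]
 [ 0.52019668  0.05698137  0.008     ]]
pads [[-0.03555484  0.01084694  0.009     ]
 [ 0.03312904  0.01217512  0.009     ]] [ 0.49432202 -0.07255826  0.12888063]
```

View pics/w2a.png

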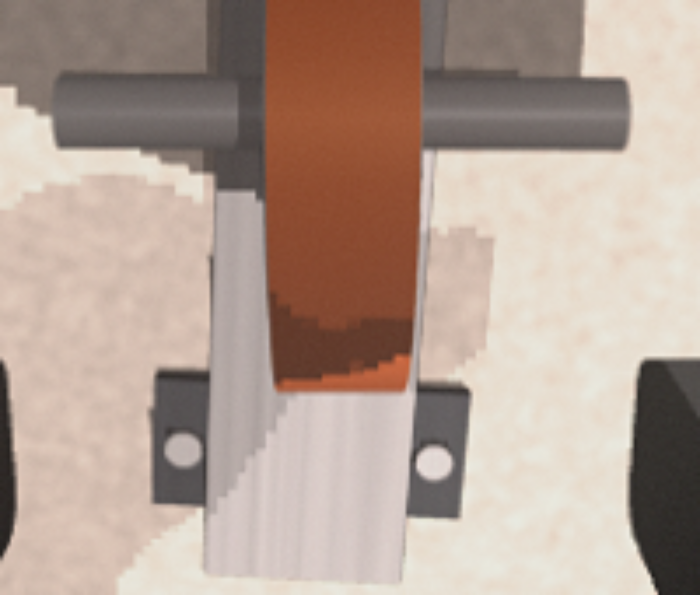

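Emit:
carry_out --rows '[{"xyz": [0, 0, -0.02], "roll": 0, "fingers": 0.83}, {"xyz": [0, 0, -0.04], "roll": 0, "fingers": 0.83}, {"xyz": [0, 0, -0.06], "roll": 0, "fingers": 0.83}, {"xyz": [0, 0, -0.075], "roll": 0, "fingers": 0.83}, {"xyz": [0, 0, -0.084], "roll": 0, "fingers": 0.83}, {"xyz": [0, 0, -0.084], "roll": 0, "fingers": 0.83}, {"xyz": [0, 0, -0.084], "roll": 0, "fingers": 0.83}]'

```text
time: 3.9
tcp_pos: [0.4973, -0.0855, 0.0382]
eef_rot: [2.205, 2.237, 0.001]
force: [0.1, 0.9, 0.7]
grip_width: 0.832
```

Run:
```python
from h import *
import pickle
c=vision.get_image('wrist');save('w3',c['img']);pickle.dump(c,open('w3.pkl','wb'))
s=arm.sense();print(s['time'],s['tcp_pos'],s['eef_rot'],s['grip_width'],s['force'])
```

```text
3.95 [ 0.49757017 -0.08567221  0.03852019] [2.20436701e+00 2.23649296e+00 1.93117382e-03] 0.8308330665758596 [-0.3435531  -0.44667671  0.22118301]
```

View pics/w3.png

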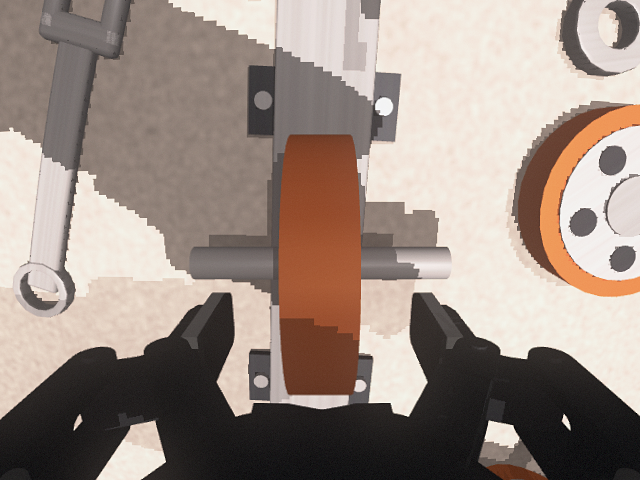

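Emit:
carry_out --rows '[{"xyz": [0, 0.003, 0], "roll": 0, "fingers": 0.83}, {"xyz": [0, 0.006, 0], "roll": 0, "fingers": 0.83}, {"xyz": [0, 0.009, 0], "roll": 0, "fingers": 0.83}, {"xyz": [0, 0.012, 0], "roll": -0.003, "fingers": 0.83}, {"xyz": [0, 0.015, 0], "roll": -0.006, "fingers": 0.83}, {"xyz": [0, 0.018, 0], "roll": -0.009, "fingers": 0.83}, {"xyz": [0, 0.021, 0], "roll": -0.012, "fingers": 0.83}, {"xyz": [0, 0.024, 0], "roll": -0.015, "fingers": 0.83}]'

```text
time: 4.62
tcp_pos: [0.4966, -0.0614, 0.0373]
eef_rot: [-2.223, -2.22, 0.0]
force: [0.0, 0.0, 1.3]
grip_width: 0.831
```

```bash
cat > look.py <<'E'
from h import *
import pickle,sys
n=sys.argv[1]
c=vision.get_image('wrist');save(n,c['img']);pickle.dump(c,open(n+'.pkl','wb'))
s=arm.sense();print(s['time'],np.round(s['tcp_pos'],4),np.round(s['eef_rot'],3),s['grip_width'],np.round(s['force'],1))
E
python3 look.py w4
```

```text
4.6667 [ 0.4965 -0.0607  0.0372] [-2.222 -2.22  -0.   ] 0.8296027562268627 [-0.2  1.6  0.6]
```

View pics/w4.png

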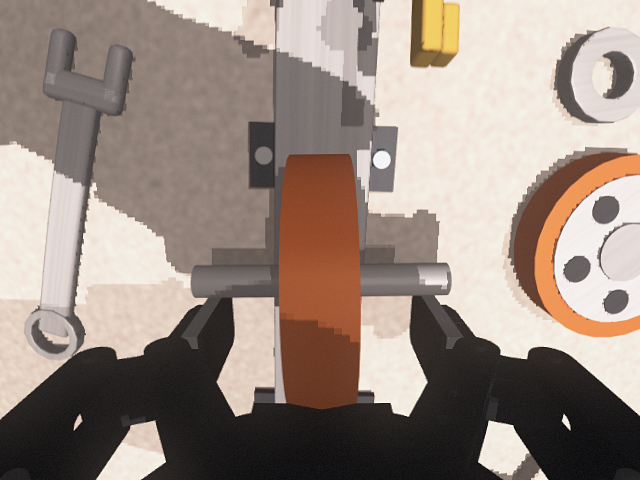

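Emit:
carry_out --rows '[{"xyz": [0, 0.004, 0], "roll": -0.002, "fingers": 0.83}, {"xyz": [0, 0.008, 0], "roll": -0.005, "fingers": 0.83}, {"xyz": [0, 0.012, 0], "roll": -0.008, "fingers": 0.83}, {"xyz": [0, 0.016, 0], "roll": -0.01, "fingers": 0.83}, {"xyz": [0, 0.02, 0], "roll": -0.013, "fingers": 0.83}, {"xyz": [0.001, 0.024, 0], "roll": -0.016, "fingers": 0.83}, {"xyz": [0.001, 0.028, 0], "roll": -0.018, "fingers": 0.83}, {"xyz": [0.001, 0.032, 0], "roll": -0.02, "fingers": 0.83}]'

```text
time: 5.33
tcp_pos: [0.4977, -0.0293, 0.0373]
eef_rot: [2.245, 2.198, 0.0]
force: [0.1, 0.1, 0.2]
grip_width: 0.83
```

Emit:
carry_out --rows '[{"xyz": [0, 0.004, 0], "roll": -0.002, "fingers": 0.83}, {"xyz": [0, 0.008, 0], "roll": -0.004, "fingers": 0.83}, {"xyz": [0, 0.012, 0], "roll": -0.006, "fingers": 0.83}, {"xyz": [0, 0.015, 0], "roll": -0.008, "fingers": 0.83}, {"xyz": [0, 0.018, 0], "roll": -0.01, "fingers": 0.83}, {"xyz": [0.001, 0.021, 0], "roll": -0.012, "fingers": 0.83}, {"xyz": [0.001, 0.024, 0], "roll": -0.014, "fingers": 0.83}, {"xyz": [0.001, 0.026, 0], "roll": -0.014, "fingers": 0.83}]'

```text
time: 6.0
tcp_pos: [0.4987, -0.0034, 0.0373]
eef_rot: [2.26, 2.182, 0.0]
force: [-0.4, -0.3, 0.8]
grip_width: 0.829
```

```bash
python3 look.py w5
```

```text
6.05 [ 0.4986 -0.003   0.0372] [-2.259 -2.183 -0.   ] 0.8259624154753499 [ 0.   0.5 -0.6]
```

View pics/w5.png

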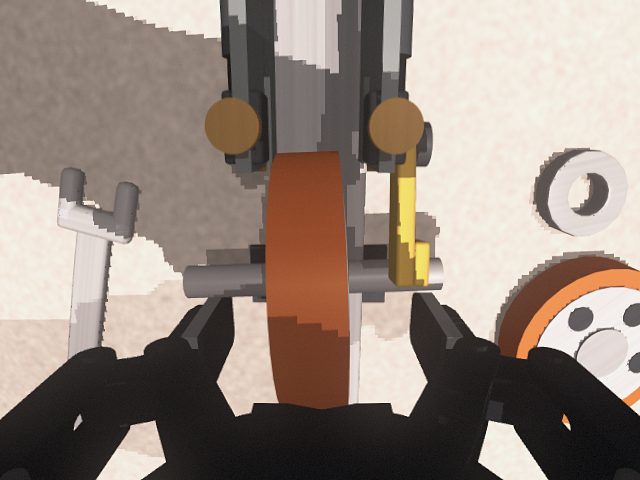

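Run:
```python
from h import *
import pickle
c=pickle.load(open('w5.pkl','rb'))
S=atz(c,[[184,281.5],[443,274.5]],.053);m=S.mean(0);print(S,m,(S[1]-S[0])[1]/.093)
print('line x',.4908+.0343*(m[1]+.177),'togo',.078-m[1])
K=atz(c,[[232,126],[396,126]],.1);print('knobs',K)
t=cv2.imread('pics/w5.png');cv2.imwrite('pics/w5a.png',cv2.resize(t[60:330,170:460],None,fx=2.2,fy=2.2))
```

```text
[[0.44839588 0.01572701 0.053     ]
 [0.54312461 0.01515937 0.053     ]] [0.49576024 0.01544319 0.053     ] -0.006103603864128638
line x 0.49740080148065313 togo 0.06255680814422337
knobs [[0.48232161 0.0674701  0.1       ]
 [0.51595898 0.06625613 0.1       ]]
```

View pics/w5a.png

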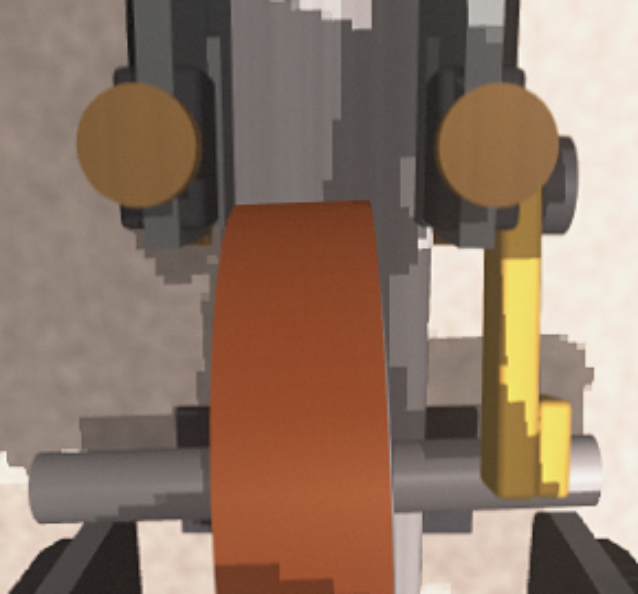

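Emit:
carry_out --rows '[{"xyz": [0, 0.002, 0], "roll": -0.008, "fingers": 0.83}, {"xyz": [0, 0.004, 0], "roll": -0.016, "fingers": 0.83}, {"xyz": [0, 0.006, 0], "roll": -0.024, "fingers": 0.83}, {"xyz": [0, 0.008, 0], "roll": -0.032, "fingers": 0.83}, {"xyz": [0, 0.01, 0], "roll": -0.04, "fingers": 0.83}, {"xyz": [0, 0.012, 0], "roll": -0.045, "fingers": 0.83}, {"xyz": [0, 0.014, 0], "roll": -0.045, "fingers": 0.83}, {"xyz": [0, 0.016, 0], "roll": -0.045, "fingers": 0.83}]'

```text
time: 6.72
tcp_pos: [0.4986, 0.0124, 0.0373]
eef_rot: [-2.308, -2.131, 0.0]
force: [-0.6, -0.4, 0.4]
grip_width: 0.829
```

```bash
python3 look.py w6;python3 - <<'E'
import cv2
t=cv2.imread('pics/w6.png');cv2.imwrite('pics/w6a.png',cv2.resize(t[0:330,150:480],None,fx=1.8,fy=1.8))
E
```

```text
6.7667 [0.4986 0.0129 0.0372] [-2.308 -2.131 -0.   ] 0.8339171303568179 [-0.4  0.6 -0.7]
```

View pics/w6a.png

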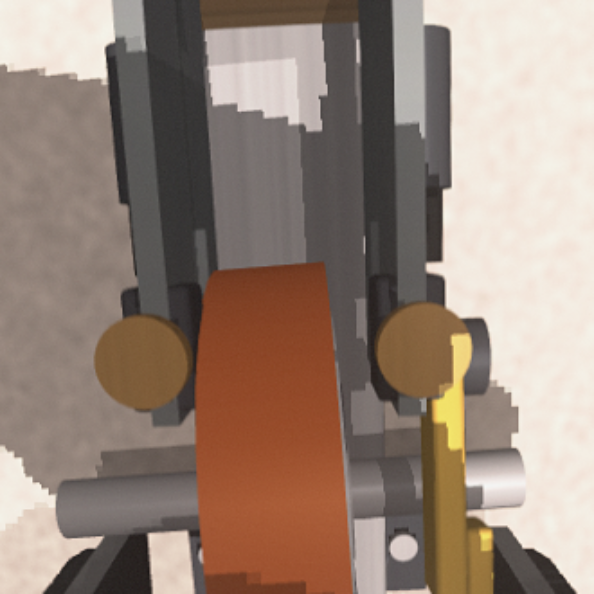

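Run:
```python
from h import *
import pickle
c=pickle.load(open('w6.pkl','rb'))
S=atz(c,[[182.2,282.2],[441.1,265.6]],.053);m=S.mean(0);print(S,m,(S[1]-S[0])[1]/.093)
print('line x',.4908+.0343*(m[1]+.177),'togo',.078-m[1])
```

```text
[[0.44846943 0.03355652 0.053     ]
 [0.54306903 0.0324566  0.053     ]] [0.49576923 0.03300656 0.053     ] -0.011827134168065568
line x 0.49800322498947114 togo 0.04499344054020048
```

Emit:
carry_out --rows '[{"xyz": [0, 0.002, 0], "roll": 0, "fingers": 0.83}, {"xyz": [0, 0.004, 0], "roll": 0, "fingers": 0.83}, {"xyz": [0, 0.006, 0], "roll": 0, "fingers": 0.83}, {"xyz": [0, 0.008, 0], "roll": 0, "fingers": 0.83}, {"xyz": [0, 0.01, 0], "roll": 0, "fingers": 0.83}, {"xyz": [0, 0.01, 0], "roll": 0, "fingers": 0.83}]'

```text
time: 7.27
tcp_pos: [0.4986, 0.0228, 0.0372]
eef_rot: [-2.308, -2.131, -0.0]
force: [-0.1, -0.0, -0.9]
grip_width: 0.831
```

```bash
python3 look.py w7;python3 - <<'E'
import cv2
t=cv2.imread('pics/w7.png');cv2.imwrite('pics/w7a.png',cv2.resize(t[0:330,150:480],None,fx=1.8,fy=1.8))
E
```

```text
7.3167 [0.4986 0.0225 0.0373] [-2.308 -2.131 -0.   ] 0.8323579285391869 [-0.2 -0.1 -0.4]
```

View pics/w7a.png

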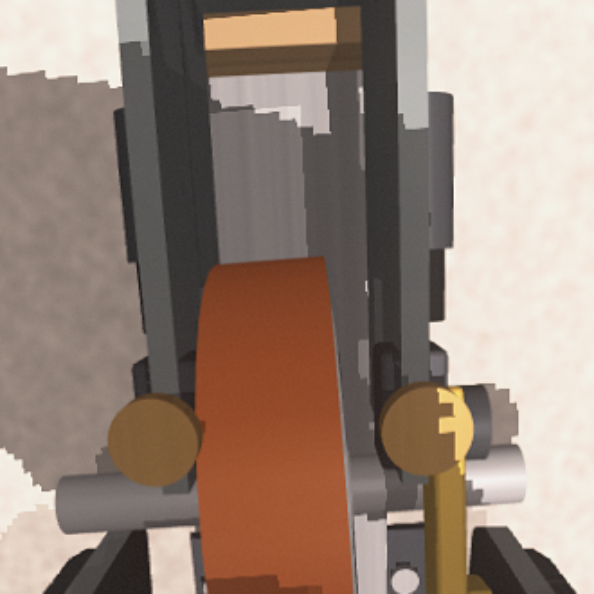

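Emit:
carry_out --rows '[{"xyz": [0, 0.002, 0], "roll": 0, "fingers": 0.83}, {"xyz": [0, 0.004, 0], "roll": 0, "fingers": 0.83}, {"xyz": [0, 0.006, 0], "roll": 0, "fingers": 0.83}, {"xyz": [0, 0.008, 0], "roll": 0, "fingers": 0.83}, {"xyz": [0, 0.01, 0], "roll": 0, "fingers": 0.83}, {"xyz": [0, 0.012, 0], "roll": 0, "fingers": 0.83}, {"xyz": [0, 0.014, 0], "roll": 0, "fingers": 0.83}, {"xyz": [0, 0.014, 0], "roll": 0, "fingers": 0.83}]'

```text
time: 7.98
tcp_pos: [0.4985, 0.0367, 0.0372]
eef_rot: [-2.308, -2.131, 0.0]
force: [-0.5, -0.6, 0.1]
grip_width: 0.829
```

```bash
python3 look.py w8;python3 - <<'E'
import cv2
t=cv2.imread('pics/w8.png');cv2.imwrite('pics/w8a.png',cv2.resize(t[0:330,150:480],None,fx=1.8,fy=1.8))
E
```

```text
8.0333 [0.4985 0.0364 0.0372] [-2.308 -2.131  0.   ] 0.8274923411235716 [-0.7 -0.2  0.7]
```

View pics/w8a.png

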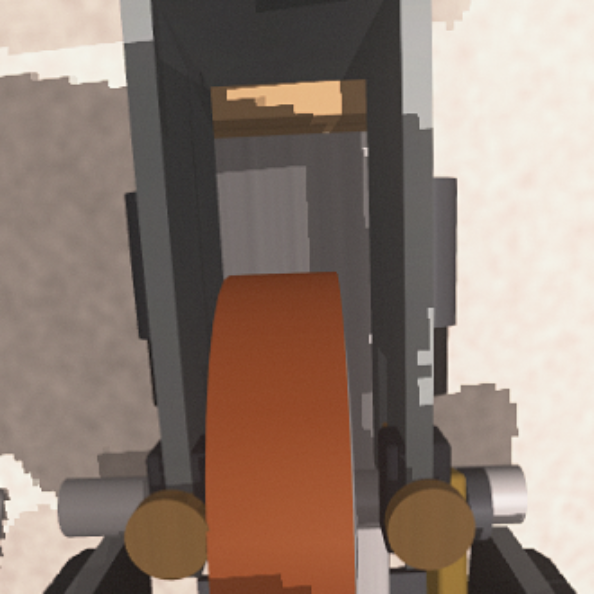

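Run:
```python
from h import *
import pickle
c=pickle.load(open('w8.pkl','rb'))
S=atz(c,[[182.2,281.7],[442.2,273.3]],.053);m=S.mean(0);print(S,m,(S[1]-S[0])[1]/.093)
print('line x',.4908+.0343*(m[1]+.177),'togo',.078-m[1])
```

```text
[[0.44840409 0.05796575 0.053     ]
 [0.54337846 0.05371997 0.053     ]] [0.49589128 0.05584286 0.053     ] -0.045653559693270264
line x 0.498786510205167 togo 0.022157136875598463
```

Emit:
carry_out --rows '[{"xyz": [0, 0.0015, 0], "roll": 0, "fingers": 0.83}, {"xyz": [0, 0.003, 0], "roll": 0, "fingers": 0.83}, {"xyz": [0, 0.0045, 0], "roll": 0, "fingers": 0.83}, {"xyz": [0, 0.006, 0], "roll": 0, "fingers": 0.83}, {"xyz": [0, 0.0075, 0], "roll": 0, "fingers": 0.83}, {"xyz": [0, 0.0075, 0], "roll": 0, "fingers": 0.83}]'

```text
time: 8.53
tcp_pos: [0.4988, 0.0424, 0.0376]
eef_rot: [2.309, 2.128, -0.001]
force: [-1.0, -5.4, 3.9]
grip_width: 0.829
```

```bash
python3 look.py w9;python3 - <<'E'
import cv2
t=cv2.imread('pics/w9.png');cv2.imwrite('pics/w9a.png',cv2.resize(t[0:330,150:480],None,fx=1.8,fy=1.8))
E
```

```text
8.5833 [0.4989 0.0424 0.0376] [ 2.309  2.128 -0.   ] 0.8282617951121471 [-0.2 -4.9  4.1]
```

View pics/w9a.png

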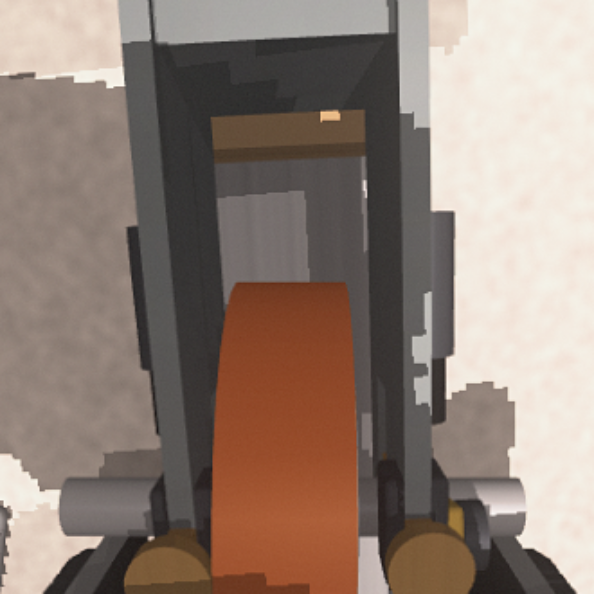

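Run:
```python
from h import *
import pickle
c1=pickle.load(open('w1.pkl','rb'));c5=pickle.load(open('w5.pkl','rb'));c9=pickle.load(open('w9.pkl','rb'))
for z in (.08,.085,.09,.095,.1,.105):
  a=atz(c1,[[300.75,142],[344,143.25]],z);b=atz(c5,[[232,126],[396,126]],z)
  print(z,np.round(a-b,4)[:,:2].tolist(),np.round(a[:,:2],4).tolist(), np.round(b[:,:2],4).tolist())
S=atz(c9,[[150+61/1.8,507/1.8],[150+524/1.8,507/1.8]],.053);m=S.mean(0);print(S,m,(S[1]-S[0])[1]/.093)
print('line x',.4908+.0343*(m[1]+.177),'togo',.078-m[1])
```

```text
0.08 [[0.0027, -0.0012], [-0.0017, -0.001]] [[0.4804, 0.0671], [0.5181, 0.0658]] [[0.4777, 0.0683], [0.5198, 0.0668]]
0.085 [[0.0019, -0.0009], [-0.0011, -0.0008]] [[0.4807, 0.0672], [0.5178, 0.0659]] [[0.4789, 0.0681], [0.5189, 0.0667]]
0.09 [[0.001, -0.0007], [-0.0004, -0.0006]] [[0.481, 0.0672], [0.5175, 0.0659]] [[0.48, 0.0679], [0.5179, 0.0665]]
0.095 [[0.0001, -0.0004], [0.0003, -0.0004]] [[0.4813, 0.0672], [0.5172, 0.066]] [[0.4812, 0.0677], [0.5169, 0.0664]]
0.1 [[-0.0008, -0.0002], [0.001, -0.0002]] [[0.4815, 0.0673], [0.5169, 0.066]] [[0.4823, 0.0675], [0.516, 0.0663]]
0.105 [[-0.0017, 0.0001], [0.0017, -0.0]] [[0.4818, 0.0673], [0.5166, 0.0661]] [[0.4835, 0.0673], [0.515, 0.0661]]
[[0.44930994 0.06369521 0.053     ]
 [0.54353689 0.05599212 0.053     ]] [0.49642341 0.05984367 0.053     ] -0.08282900388367802
line x 0.4989237377535039 togo 0.01815633371708747
```

Emit:
carry_out --rows '[{"xyz": [0, 0.0015, 0], "roll": 0, "fingers": 0.83}, {"xyz": [0, 0.003, 0], "roll": 0, "fingers": 0.83}, {"xyz": [0, 0.0045, 0], "roll": 0.005, "fingers": 0.83}, {"xyz": [0, 0.006, 0], "roll": 0.013, "fingers": 0.83}, {"xyz": [0, 0.007, 0], "roll": 0.021, "fingers": 0.83}, {"xyz": [0, 0.008, 0], "roll": 0.029, "fingers": 0.83}, {"xyz": [0, 0.009, 0], "roll": 0.037, "fingers": 0.83}, {"xyz": [0, 0.01, 0], "roll": 0.045, "fingers": 0.83}]'

```text
time: 9.25
tcp_pos: [0.4997, 0.0524, 0.0378]
eef_rot: [2.26, 2.179, 0.001]
force: [1.3, -3.5, 3.4]
grip_width: 0.828
```

```bash
python3 look.py w10;python3 - <<'E'
import cv2
t=cv2.imread('pics/w10.png');cv2.imwrite('pics/w10a.png',cv2.resize(t[0:330,150:480],None,fx=1.8,fy=1.8))
E
```

```text
9.3 [0.4996 0.0531 0.0377] [2.259e+00 2.181e+00 2.000e-03] 0.8318733997725911 [ 1.  -3.2  2.7]
```

View pics/w10a.png

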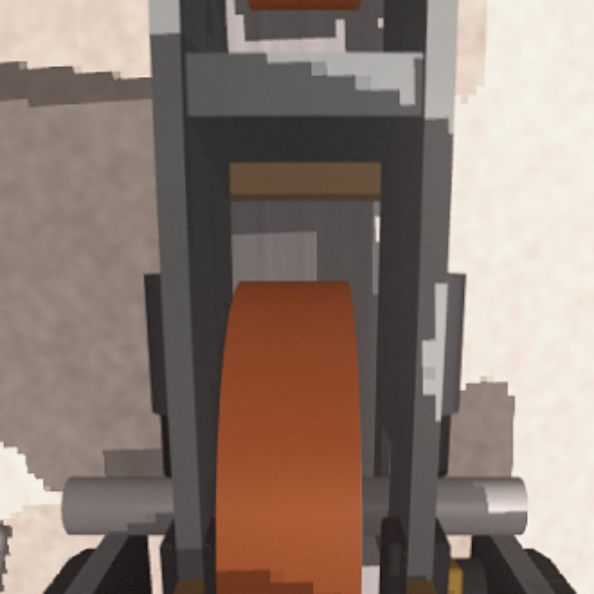

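Emit:
carry_out --rows '[{"xyz": [0, 0.001, 0], "roll": 0, "fingers": 0.83}, {"xyz": [0, 0.002, 0], "roll": 0, "fingers": 0.83}, {"xyz": [0, 0.003, 0], "roll": 0, "fingers": 0.83}, {"xyz": [0, 0.004, 0], "roll": 0, "fingers": 0.83}, {"xyz": [0, 0.005, 0], "roll": 0, "fingers": 0.83}, {"xyz": [0, 0.005, 0], "roll": 0, "fingers": 0.83}]'

```text
time: 9.8
tcp_pos: [0.4994, 0.0553, 0.0378]
eef_rot: [2.261, 2.176, -0.002]
force: [2.1, -14.0, 6.2]
grip_width: 0.827
```

Emit:
carry_out --rows '[{"xyz": [0, 0.0005, 0], "roll": 0, "fingers": 0.83}, {"xyz": [0, 0.001, 0], "roll": 0, "fingers": 0.83}, {"xyz": [0, 0.0015, 0], "roll": 0, "fingers": 0.83}, {"xyz": [0, 0.002, 0], "roll": 0, "fingers": 0.83}, {"xyz": [0, 0.002, 0], "roll": 0, "fingers": 0.83}]'

```text
time: 10.22
tcp_pos: [0.4995, 0.057, 0.038]
eef_rot: [2.261, 2.175, -0.002]
force: [0.5, -13.2, 9.1]
grip_width: 0.831
```

Emit:
carry_out --rows '[{"xyz": [0, 0.0005, 0], "roll": 0, "fingers": 0.83}, {"xyz": [0, 0.001, 0], "roll": 0, "fingers": 0.83}, {"xyz": [0, 0.0015, 0], "roll": 0, "fingers": 0.83}, {"xyz": [0, 0.002, 0], "roll": 0, "fingers": 0.83}, {"xyz": [0, 0.002, 0], "roll": 0, "fingers": 0.83}]'

```text
time: 10.63
tcp_pos: [0.4995, 0.0589, 0.0381]
eef_rot: [2.261, 2.175, -0.001]
force: [1.0, -13.7, 10.9]
grip_width: 0.829
```

```bash
python3 look.py w11;python3 - <<'E'
import cv2
t=cv2.imread('pics/w11.png');cv2.imwrite('pics/w11a.png',cv2.resize(t[0:360,150:480],None,fx=1.65,fy=1.65))
E
```

```text
10.6833 [0.4996 0.0589 0.0381] [ 2.261e+00  2.175e+00 -1.000e-03] 0.8339546237310951 [  0.9 -13.9  10.2]
```

View pics/w11a.png

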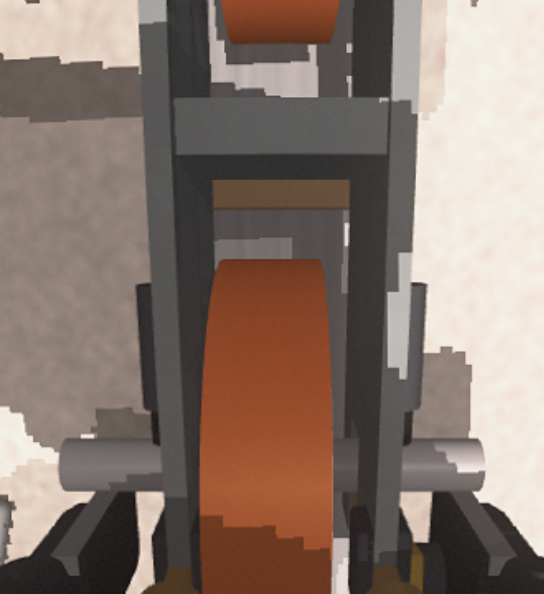

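Emit:
carry_out --rows '[{"xyz": [0, 0.0005, 0], "roll": 0, "fingers": 0.83}, {"xyz": [0, 0.001, 0], "roll": 0, "fingers": 0.83}, {"xyz": [0, 0.0015, 0], "roll": 0, "fingers": 0.83}, {"xyz": [0, 0.0015, 0], "roll": 0, "fingers": 0.83}]'

```text
time: 11.02
tcp_pos: [0.4996, 0.0598, 0.0382]
eef_rot: [2.261, 2.174, -0.002]
force: [-0.9, -16.2, 12.1]
grip_width: 0.83
```

Emit:
carry_out --rows '[{"xyz": [0, 0.0005, 0], "roll": 0, "fingers": 0.83}, {"xyz": [0, 0.001, 0], "roll": 0, "fingers": 0.83}, {"xyz": [0, 0.001, 0], "roll": 0, "fingers": 0.83}]'

```text
time: 11.27
tcp_pos: [0.4996, 0.0604, 0.0383]
eef_rot: [2.262, 2.173, -0.002]
force: [-0.8, -17.3, 12.7]
grip_width: 0.833
```

Emit:
carry_out --rows '[{"xyz": [0, 0.0005, 0], "roll": 0, "fingers": 0.83}, {"xyz": [0, 0.001, 0], "roll": 0, "fingers": 0.83}, {"xyz": [0, 0.001, 0], "roll": 0, "fingers": 0.83}]'

```text
time: 11.52
tcp_pos: [0.4996, 0.061, 0.0384]
eef_rot: [2.262, 2.173, -0.002]
force: [-0.3, -18.0, 14.0]
grip_width: 0.828
```

```bash
python3 look.py w12;python3 - <<'E'
import cv2,pickle
from h import *
t=cv2.imread('pics/w12.png');cv2.imwrite('pics/w12a.png',cv2.resize(t[180:410,170:470],None,fx=2.4,fy=2.4))
c=vision.get_image('scene');save('s12',c['img'][160:280,260:480]);
im=cv2.imread('pics/s12.png');cv2.imwrite('pics/s12.png',cv2.resize(im,None,fx=3.5,fy=3.5,interpolation=cv2.INTER_CUBIC))
E
```

```text
11.5667 [0.4996 0.0611 0.0384] [ 2.262e+00  2.173e+00 -2.000e-03] 0.8360050146715288 [ -0.3 -18.6  13.1]
```

View pics/w12a.png

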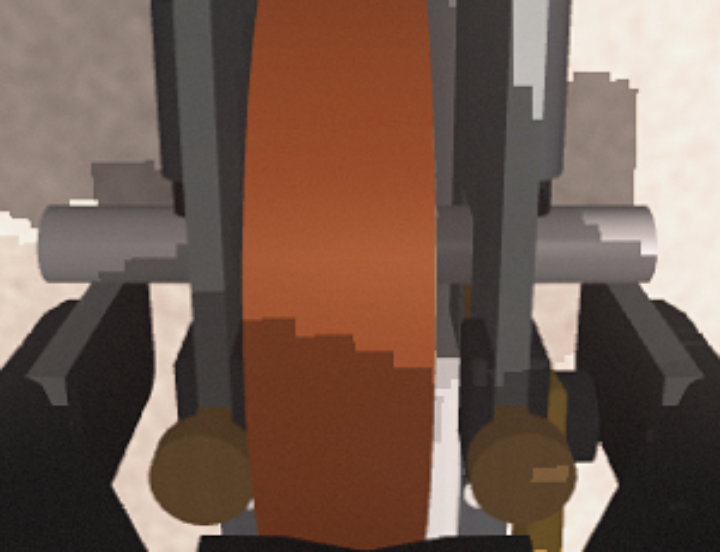

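View pics/s12.png

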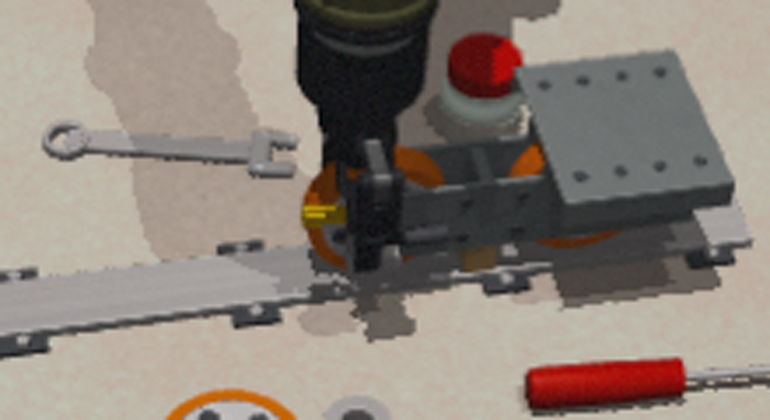

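Emit:
carry_out --rows '[{"xyz": [0, 0.0005, 0], "roll": 0, "fingers": 0.83}, {"xyz": [0, 0.001, 0], "roll": 0, "fingers": 0.83}, {"xyz": [0, 0.001, 0], "roll": 0, "fingers": 0.83}]'

```text
time: 11.87
tcp_pos: [0.4997, 0.0619, 0.0384]
eef_rot: [2.262, 2.172, -0.002]
force: [-1.6, -18.1, 15.1]
grip_width: 0.835
```

```bash
python3 look.py w13;python3 - <<'E'
import pickle
from h import *
t=cv2.imread('pics/w13.png');cv2.imwrite('pics/w13a.png',cv2.resize(t[180:410,170:470],None,fx=2.4,fy=2.4))
c=pickle.load(open('w12.pkl','rb'))
for z in (.085,.09,.095,.1,.105):
  a=atz(c,[[255.4,375.8],[387.5,375.8]],z);print(z,np.round(a[:,:2],4).tolist(),np.linalg.norm(a[1]-a[0]))
E
```

```text
11.9167 [0.4997 0.0618 0.0384] [ 2.262e+00  2.172e+00 -2.000e-03] 0.8344513257129551 [ -0.3 -18.3  13.7]
0.085 [[0.4793, 0.0616], [0.5187, 0.0599]] 0.039527882982262626
0.09 [[0.4804, 0.0652], [0.5178, 0.0636]] 0.03744211654028509
0.095 [[0.4816, 0.0688], [0.5169, 0.0673]] 0.03535635009830745
0.1 [[0.4828, 0.0723], [0.516, 0.0709]] 0.03327058365632991
0.105 [[0.484, 0.0759], [0.5151, 0.0746]] 0.03118481721435238
```

View pics/w13a.png

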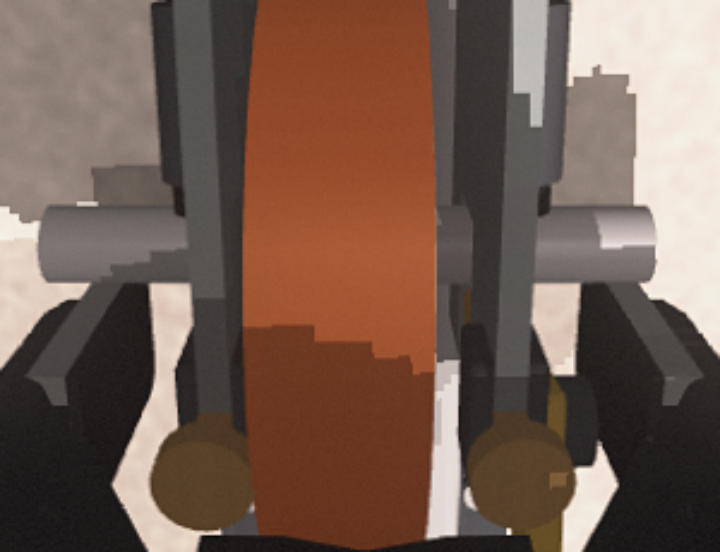

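Run:
```python
import pickle
from h import *
def chk(n,pts):
  c=pickle.load(open(n+'.pkl','rb'))
  for z in (.09,.095,.1,.105):
    a=atz(c,pts,z);print(n,z,np.round(a.mean(0)[:2],4),round(np.linalg.norm(a[1]-a[0]),4))
chk('w9',[[150+167/1.8,575/1.8],[150+431/1.8,570/1.8]])
chk('w13',[[170+203/2.4,180+484/2.4],[170+523/2.4,180+484/2.4]])
```

```text
w9 0.09 [0.4986 0.0642] 0.0391
w9 0.095 [0.4989 0.0667] 0.0369
w9 0.1 [0.4992 0.0693] 0.0347
w9 0.105 [0.4995 0.0719] 0.0325
w13 0.09 [0.499  0.0632] 0.038
w13 0.095 [0.4992 0.0669] 0.0359
w13 0.1 [0.4993 0.0706] 0.0338
w13 0.105 [0.4994 0.0744] 0.0317
```

Emit:
carry_out --rows '[{"xyz": [0, 0.0005, 0], "roll": 0, "fingers": 0.83}, {"xyz": [0, 0.001, 0], "roll": 0, "fingers": 0.83}, {"xyz": [0, 0.001, 0], "roll": 0, "fingers": 0.83}]'

```text
time: 12.17
tcp_pos: [0.4997, 0.0621, 0.0384]
eef_rot: [2.262, 2.171, -0.003]
force: [-0.9, -20.1, 14.0]
grip_width: 0.829
```

```bash
python3 look.py w14;python3 - <<'E'
import pickle
from h import *
t=cv2.imread('pics/w14.png');cv2.imwrite('pics/w14a.png',cv2.resize(t[180:410,170:470],None,fx=2.4,fy=2.4))
E
```

```text
12.2167 [0.4996 0.0621 0.0385] [ 2.262  2.171 -0.003] 0.8283729624180042 [ -0.3 -20.7  14.2]
```

View pics/w14a.png

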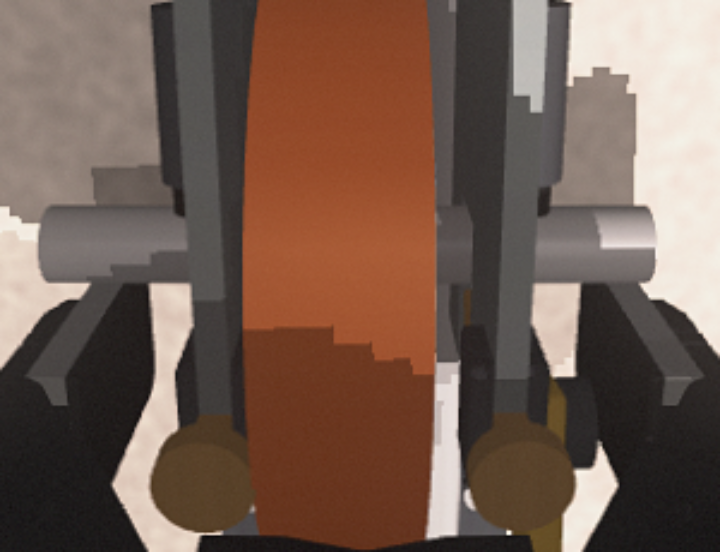

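Emit:
carry_out --rows '[{"xyz": [0, 0.0005, 0], "roll": 0, "fingers": 0.83}, {"xyz": [0, 0.0008, 0], "roll": 0, "fingers": 0.83}, {"xyz": [0, 0.0008, 0], "roll": 0, "fingers": 0.83}]'

```text
time: 12.47
tcp_pos: [0.4996, 0.0622, 0.0385]
eef_rot: [2.262, 2.17, -0.004]
force: [-1.1, -22.7, 14.5]
grip_width: 0.826
```

The push now meets a rigid stop: 0.8 mm commanded gave 0.1 mm of motion at 22.7 N. I'll ease back and check that the catches hold.

Emit:
carry_out --rows '[{"xyz": [0, -0.002, 0], "roll": 0, "fingers": 0.83}, {"xyz": [0, -0.004, 0], "roll": 0, "fingers": 0.83}, {"xyz": [0, -0.006, 0], "roll": 0, "fingers": 0.83}, {"xyz": [0, -0.009, 0], "roll": 0, "fingers": 0.83}, {"xyz": [0, -0.012, 0], "roll": 0, "fingers": 0.83}, {"xyz": [0, -0.015, 0], "roll": 0, "fingers": 0.83}, {"xyz": [0, -0.018, 0], "roll": 0, "fingers": 0.83}, {"xyz": [0, -0.018, 0], "roll": 0, "fingers": 0.83}]'

```text
time: 13.13
tcp_pos: [0.4983, 0.0509, 0.0371]
eef_rot: [-2.26, -2.182, 0.001]
force: [0.3, -0.3, 0.5]
grip_width: 0.832
```

```bash
python3 look.py w15;python3 - <<'E'
import pickle
from h import *
t=cv2.imread('pics/w15.png');cv2.imwrite('pics/w15a.png',cv2.resize(t[130:400,170:470],None,fx=2.2,fy=2.2))
E
```

```text
13.1833 [0.4984 0.0511 0.0371] [-2.26  -2.182  0.   ] 0.8234589493391162 [-0.2 -0.8  0.3]
```

View pics/w15a.png

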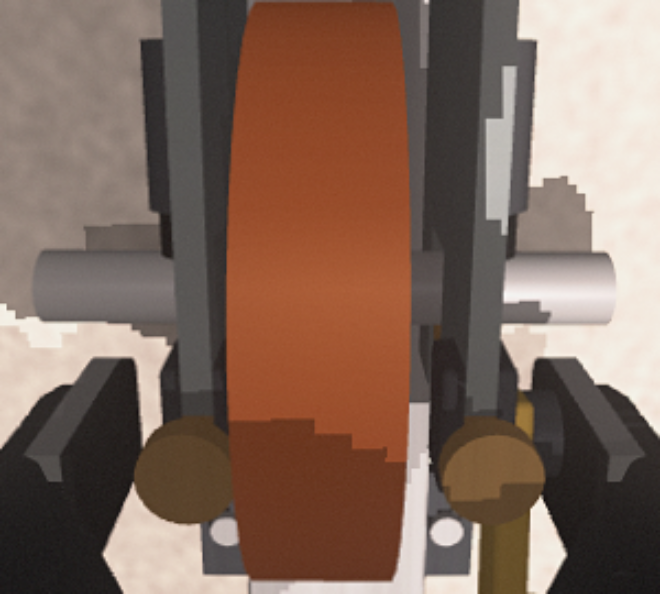

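Run:
```python
import pickle
from h import *
c=pickle.load(open('w15.pkl','rb'))
S=atz(c,[[170+35/2.2,130+287/2.2],[170+615/2.2,130+287/2.2]],.053);print(S,S.mean(0))
for z in (.09,.095,.1,.105):
    a=atz(c,[[170+185/2.2,130+472/2.2],[170+493/2.2,130+472/2.2]],z);print(z,np.round(a.mean(0)[:2],4),round(np.linalg.norm(a[1]-a[0]),4))
c=pickle.load(open('w14.pkl','rb'))
S=atz(c,[[170+40/2.4,180+243/2.4],[170+656/2.4,180+243/2.4]],.053);print(S,S.mean(0))
```

```text
[[0.44990788 0.07816208 0.053     ]
 [0.54475951 0.07485689 0.053     ]] [0.49733369 0.07650949 0.053     ]
0.09 [0.4991 0.0648] 0.038
0.095 [0.4991 0.0678] 0.0358
0.1 [0.4992 0.0708] 0.0337
0.105 [0.4993 0.0739] 0.0316
[[0.45006511 0.08129482 0.053     ]
 [0.54483539 0.07730674 0.053     ]] [0.49745025 0.07930078 0.053     ]
```

Emit:
carry_out --rows '[{"xyz": [0, 0, 0.02], "roll": 0, "fingers": 0.83}, {"xyz": [0, 0, 0.05], "roll": 0, "fingers": 0.83}, {"xyz": [0, -0.02, 0.09], "roll": 0, "fingers": 0.83}, {"xyz": [0.01, -0.04, 0.12], "roll": 0, "fingers": 0.4}, {"xyz": [0.02, -0.06, 0.13], "roll": 0, "fingers": 0}, {"xyz": [0.03, -0.07, 0.13], "roll": 0, "fingers": 0}, {"xyz": [0.03, -0.07, 0.13], "roll": 0, "fingers": 0}, {"xyz": [0.03, -0.07, 0.13], "roll": 0, "fingers": 0}]'

```text
time: 13.85
tcp_pos: [0.5284, -0.0188, 0.167]
eef_rot: [-2.26, -2.181, 0.0]
force: [0.2, 0.8, -0.7]
grip_width: 0.118
```

```bash
python3 look.py w16
```

```text
13.9 [ 0.5278 -0.018   0.1666] [-2.258e+00 -2.181e+00  1.000e-03] 0.03314718213738797 [-0.1 -0.2  0.2]
```

View pics/w16.png

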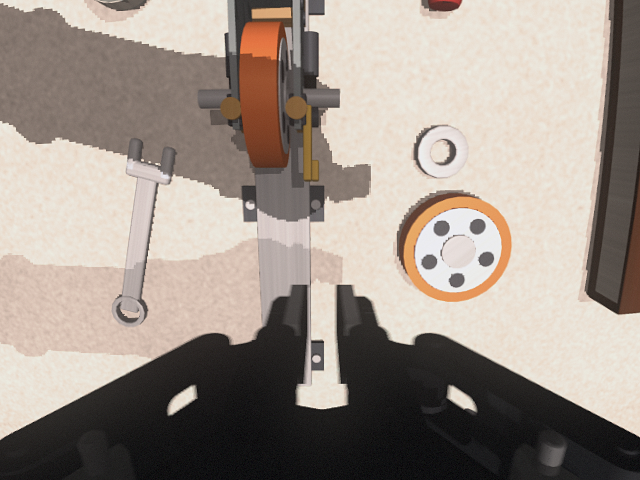

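Emit:
carry_out --rows '[{"xyz": [0.001, 0.015, 0], "roll": 0, "fingers": 0}, {"xyz": [0.002, 0.03, -0.01], "roll": 0, "fingers": 0}, {"xyz": [0.002, 0.041, -0.03], "roll": 0, "fingers": 0}, {"xyz": [0.002, 0.041, -0.045], "roll": 0, "fingers": 0}, {"xyz": [0.002, 0.041, -0.052], "roll": 0, "fingers": 0}, {"xyz": [0.002, 0.041, -0.052], "roll": 0, "fingers": 0}, {"xyz": [0.002, 0.041, -0.052], "roll": 0, "fingers": 0}]'

```text
time: 14.48
tcp_pos: [0.5301, 0.0224, 0.1148]
eef_rot: [-2.259, -2.182, 0.002]
force: [-0.0, -0.2, -0.1]
grip_width: -0.002
```

```bash
python3 look.py w17
python3 - <<'E'
from h import *
import pickle
c=pickle.load(open('w16.pkl','rb'))
print('spindle',atz(c,[[199,98.5],[339.5,98]],.053))
c=vision.get_image('scene');save('s17',c['img'][160:280,260:480]);
im=cv2.imread('pics/s17.png');cv2.imwrite('pics/s17.png',cv2.resize(im,None,fx=3.5,fy=3.5,interpolation=cv2.INTER_CUBIC))
E
```

```text
14.5333 [0.5306 0.022  0.1154] [ 2.26   2.182 -0.   ] -0.00014127829263271485 [-0.2  0.4  0.2]
spindle [[0.45072747 0.07813139 0.053     ]
 [0.54291753 0.07440157 0.053     ]]
```

View pics/w17.png

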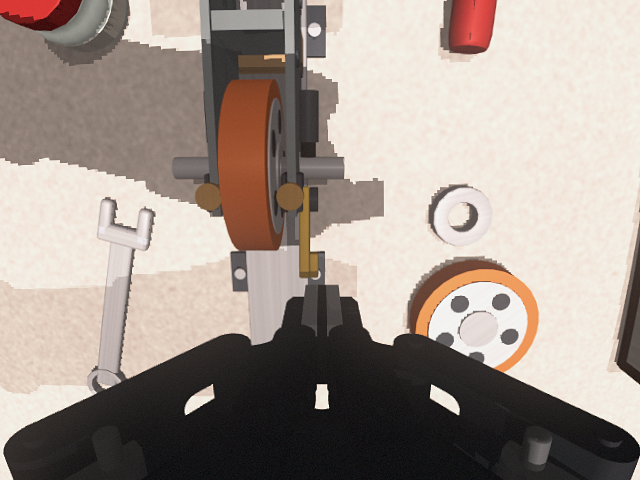

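View pics/s17.png

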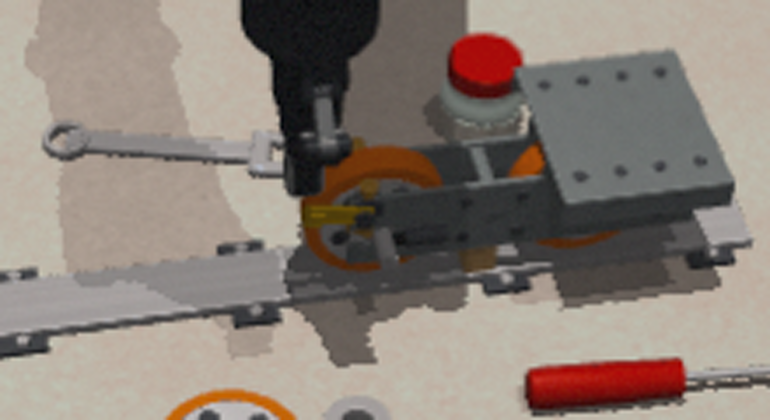

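Emit:
carry_out --rows '[{"xyz": [0, 0, -0.008], "roll": 0, "fingers": 0}, {"xyz": [0, 0, -0.015], "roll": 0, "fingers": 0}, {"xyz": [0, 0, -0.02], "roll": 0, "fingers": 0}, {"xyz": [0, 0, -0.025], "roll": 0, "fingers": 0}, {"xyz": [0, 0, -0.028], "roll": 0, "fingers": 0}, {"xyz": [0, 0, -0.031], "roll": 0, "fingers": 0}, {"xyz": [0, 0, -0.034], "roll": 0, "fingers": 0}, {"xyz": [0, 0, -0.034], "roll": 0, "fingers": 0}]'

```text
time: 15.25
tcp_pos: [0.5306, 0.0216, 0.0809]
eef_rot: [2.26, 2.182, -0.0]
force: [-0.8, -0.5, 0.6]
grip_width: 0.0
```

```bash
python3 look.py w18
```

```text
15.3 [0.5306 0.0221 0.081 ] [-2.26  -2.182  0.   ] -0.00034172760604146045 [0.7 0.2 0.4]
```

View pics/w18.png

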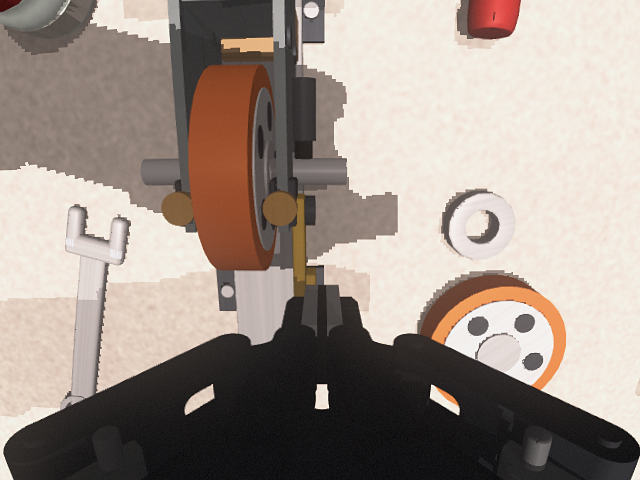

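Emit:
carry_out --rows '[{"xyz": [0, 0, -0.003], "roll": 0, "fingers": 0}, {"xyz": [0, 0, -0.006], "roll": 0, "fingers": 0}, {"xyz": [0, 0.0005, -0.009], "roll": 0, "fingers": 0}, {"xyz": [0, 0.001, -0.011], "roll": 0, "fingers": 0}, {"xyz": [0, 0.0015, -0.013], "roll": 0, "fingers": 0}, {"xyz": [0, 0.003, -0.016], "roll": 0, "fingers": 0}, {"xyz": [0, 0.004, -0.018], "roll": 0, "fingers": 0}, {"xyz": [0, 0.005, -0.02], "roll": 0, "fingers": 0}]'

```text
time: 15.97
tcp_pos: [0.5307, 0.0265, 0.061]
eef_rot: [2.26, 2.181, -0.001]
force: [1.0, -4.5, 0.9]
grip_width: -0.003
```

```bash
python3 look.py w19
python3 - <<'E'
from h import *
c=vision.get_image('scene');save('s19',c['img'][160:280,260:480]);
im=cv2.imread('pics/s19.png');cv2.imwrite('pics/s19.png',cv2.resize(im,None,fx=3.5,fy=3.5,interpolation=cv2.INTER_CUBIC))
E
```

```text
16.0167 [0.5307 0.0269 0.0607] [ 2.260e+00  2.182e+00 -1.000e-03] -0.001740368131771814 [ 1.3 -4.2  1. ]
```

View pics/w19.png

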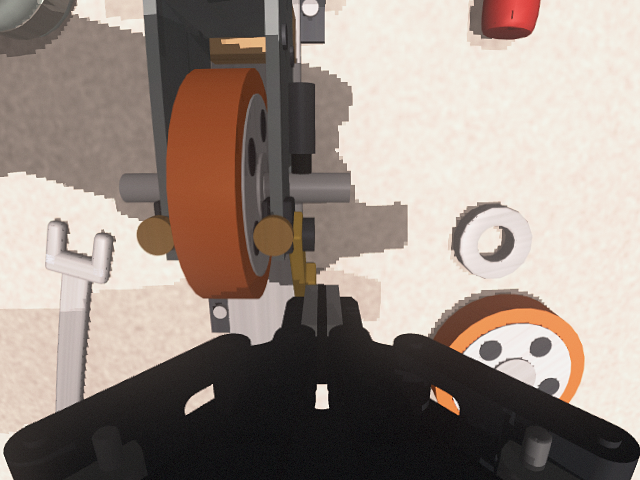

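View pics/s19.png

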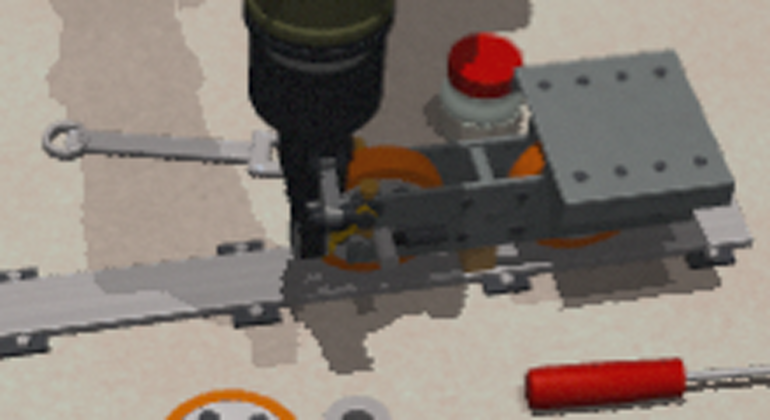

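Emit:
carry_out --rows '[{"xyz": [0, 0.001, -0.002], "roll": 0, "fingers": 0}, {"xyz": [0, 0.002, -0.004], "roll": 0, "fingers": 0}, {"xyz": [0, 0.004, -0.005], "roll": 0, "fingers": 0}, {"xyz": [0, 0.006, -0.007], "roll": 0, "fingers": 0}, {"xyz": [0, 0.008, -0.008], "roll": 0, "fingers": 0}, {"xyz": [0, 0.008, -0.008], "roll": 0, "fingers": 0}]'

```text
time: 16.57
tcp_pos: [0.5308, 0.0348, 0.0529]
eef_rot: [2.26, 2.182, -0.001]
force: [1.0, -3.8, -1.2]
grip_width: -0.003
```

```bash
python3 look.py w20
python3 - <<'E'
from h import *
c=vision.get_image('scene');save('s20',c['img'][160:280,260:480]);
im=cv2.imread('pics/s20.png');cv2.imwrite('pics/s20.png',cv2.resize(im,None,fx=3.5,fy=3.5,interpolation=cv2.INTER_CUBIC))
E
```

```text
16.6167 [0.5308 0.0348 0.053 ] [ 2.26   2.182 -0.   ] -0.00412385320152278 [ 1.3 -4.5  0.3]
```

View pics/s20.png

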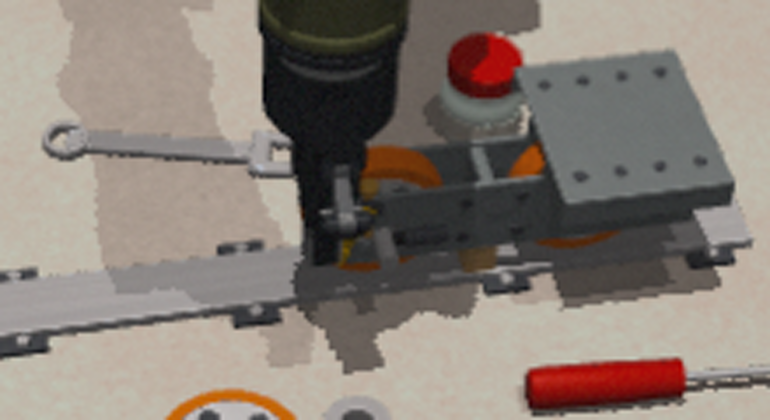

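View pics/w20.png

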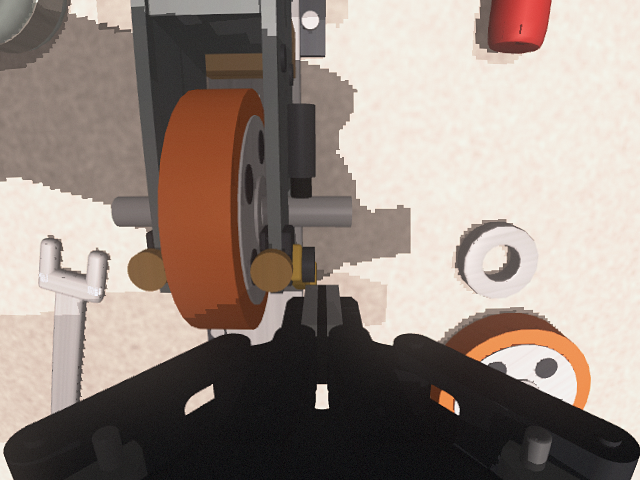

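Run:
```python
from h import *
c=vision.get_image('scene')
tcp=arm.sense()['tcp_pos']
im=cv2.cvtColor(c['img'],cv2.COLOR_RGB2BGR)[150:250,310:400]
im=cv2.resize(im,None,fx=6,fy=6,interpolation=cv2.INTER_CUBIC)
im=cv2.convertScaleAbs(im,alpha=2.2,beta=10)
for dz in (0,.02,.04,.054,.073):
  for lx in (-.03,0,.03):
    p=proj(c,[tcp+[lx,0,dz]])[0]; q=((p-[310,150]+.5)*6).astype(int)
    cv2.circle(im,tuple(int(v) for v in q),3,(0,255,255) if lx==0 else (255,255,0) if lx<0 else (255,0,255),-1)
cv2.imwrite('pics/s21.png',im)
```

```text
(no output)
```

View pics/s21.png

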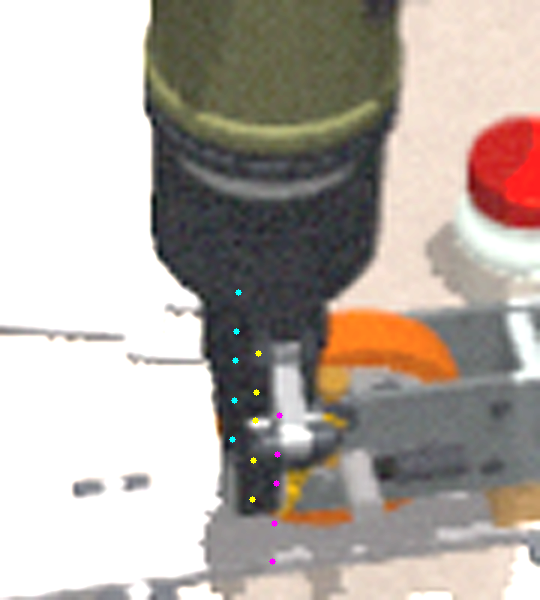

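Emit:
carry_out --rows '[{"xyz": [0, -0.006, 0], "roll": 0, "fingers": 0}, {"xyz": [0, -0.012, 0], "roll": 0.1, "fingers": 0}, {"xyz": [0, -0.016, 0], "roll": 0.22, "fingers": 0}, {"xyz": [0, -0.016, 0], "roll": 0.34, "fingers": 0}, {"xyz": [0, -0.016, 0], "roll": 0.46, "fingers": 0}, {"xyz": [0, -0.016, 0], "roll": 0.58, "fingers": 0}, {"xyz": [0, -0.016, 0], "roll": 0.7, "fingers": 0}, {"xyz": [0, -0.016, 0], "roll": 0.785, "fingers": 0}]'

```text
time: 17.38
tcp_pos: [0.53, 0.0198, 0.0532]
eef_rot: [-1.242, -2.884, -0.001]
force: [0.3, 0.3, -0.6]
grip_width: -0.001
```

```bash
python3 look.py w22
```

```text
17.4333 [0.53   0.0195 0.0532] [-1.237e+00 -2.886e+00 -1.000e-03] 0.00033646796010948396 [ 0.3 -0.6 -0.2]
```

View pics/w22.png

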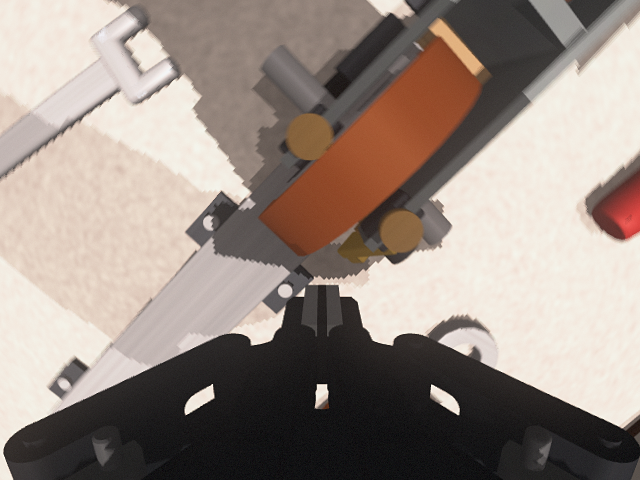

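Emit:
carry_out --rows '[{"xyz": [-0.0025, 0.003, -0.003], "roll": 0, "fingers": 0}, {"xyz": [-0.0045, 0.006, -0.006], "roll": 0, "fingers": 0}, {"xyz": [-0.0045, 0.009, -0.006], "roll": 0, "fingers": 0}, {"xyz": [-0.0045, 0.011, -0.006], "roll": 0, "fingers": 0}, {"xyz": [-0.0045, 0.013, -0.006], "roll": 0, "fingers": 0}, {"xyz": [-0.0045, 0.015, -0.006], "roll": 0, "fingers": 0}, {"xyz": [-0.0045, 0.017, -0.006], "roll": 0, "fingers": 0}]'

```text
time: 18.02
tcp_pos: [0.5258, 0.0353, 0.0471]
eef_rot: [-1.255, -2.88, 0.002]
force: [-0.2, -5.3, -1.7]
grip_width: 0.001
```

```bash
python3 look.py w23;  python3 - <<'E'
from h import *
c=vision.get_image('scene');save('s23',c['img'][160:260,310:420]);
im=cv2.imread('pics/s23.png');cv2.imwrite('pics/s23.png',cv2.convertScaleAbs(cv2.resize(im,None,fx=6,fy=6,interpolation=cv2.INTER_CUBIC),alpha=1.8))
E
```

```text
18.0667 [0.5258 0.0359 0.0471] [-1.254e+00 -2.880e+00  1.000e-03] 0.0025327885064235934 [-0.3 -3.5 -1.8]
```

View pics/w23.png

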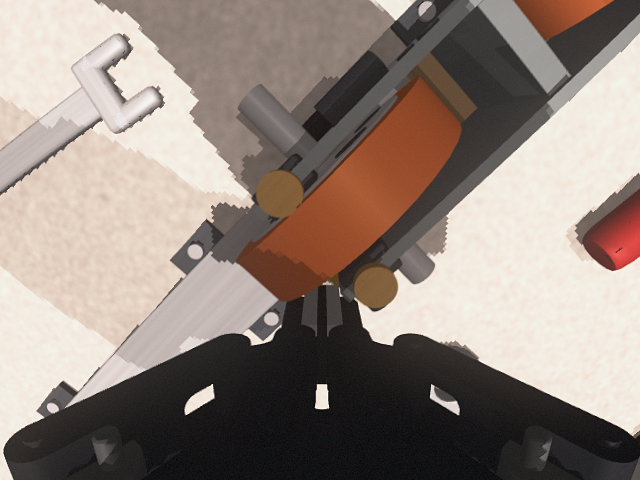

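View pics/s23.png

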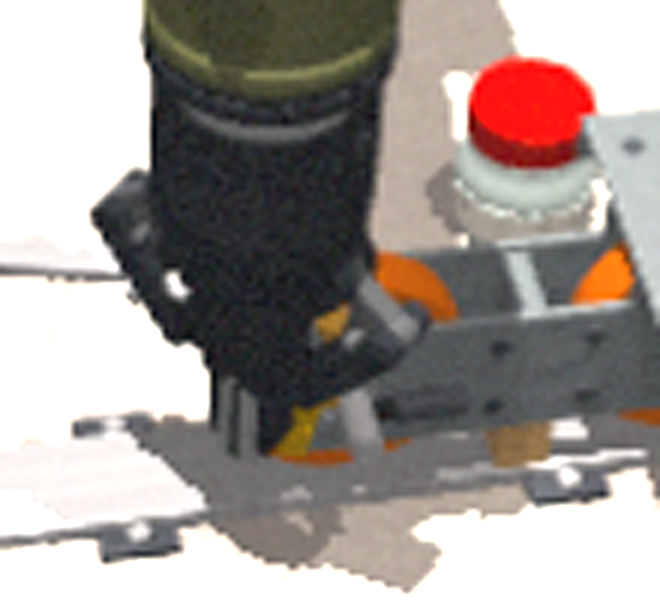

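Emit:
carry_out --rows '[{"xyz": [0, 0.001, 0], "roll": 0, "fingers": 0}, {"xyz": [0, 0.002, 0], "roll": 0, "fingers": 0}, {"xyz": [0, 0.003, 0], "roll": 0, "fingers": 0}, {"xyz": [0, 0.004, 0], "roll": 0, "fingers": 0}, {"xyz": [0, 0.005, 0], "roll": 0, "fingers": 0}, {"xyz": [0, 0.005, 0], "roll": 0, "fingers": 0}]'

```text
time: 18.62
tcp_pos: [0.526, 0.0408, 0.0472]
eef_rot: [-1.254, -2.88, 0.001]
force: [0.1, -4.4, -2.5]
grip_width: 0.0
```

Emit:
carry_out --rows '[{"xyz": [0, 0.0007, 0], "roll": 0, "fingers": 0}, {"xyz": [0, 0.0014, 0], "roll": 0, "fingers": 0}, {"xyz": [0, 0.002, 0], "roll": 0, "fingers": 0}, {"xyz": [0, 0.002, 0], "roll": 0, "fingers": 0}]'

```text
time: 18.95
tcp_pos: [0.526, 0.0426, 0.0471]
eef_rot: [-1.254, -2.88, 0.001]
force: [-1.5, -4.5, -2.2]
grip_width: 0.003
```

Still a steady hinge force of about 4.5 N with no stop yet, so I continue in small steps.

Emit:
carry_out --rows '[{"xyz": [0, 0.0007, 0], "roll": 0, "fingers": 0}, {"xyz": [0, 0.0014, 0], "roll": 0, "fingers": 0}, {"xyz": [0, 0.002, 0], "roll": 0, "fingers": 0}, {"xyz": [0, 0.002, 0], "roll": 0, "fingers": 0}]'

```text
time: 19.28
tcp_pos: [0.5259, 0.0434, 0.0471]
eef_rot: [1.256, 2.88, -0.003]
force: [-0.8, -8.5, -3.1]
grip_width: -0.0
```

```bash
python3 look.py w24;  python3 - <<'E'
from h import *
c=vision.get_image('scene');save('s24',c['img'][160:260,310:420]);
im=cv2.imread('pics/s24.png');cv2.imwrite('pics/s24.png',cv2.convertScaleAbs(cv2.resize(im,None,fx=6,fy=6,interpolation=cv2.INTER_CUBIC),alpha=1.8))
E
```

```text
19.3333 [0.5259 0.0434 0.0471] [ 1.256  2.88  -0.003] -0.00294668114127463 [-0.5 -8.8 -3.4]
```

View pics/w24.png

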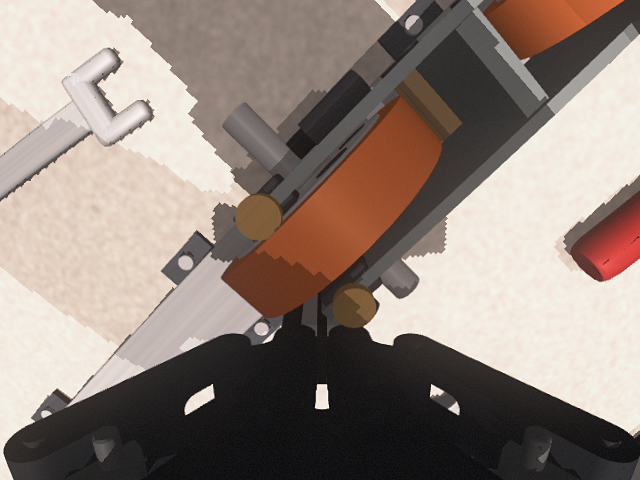

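View pics/s24.png

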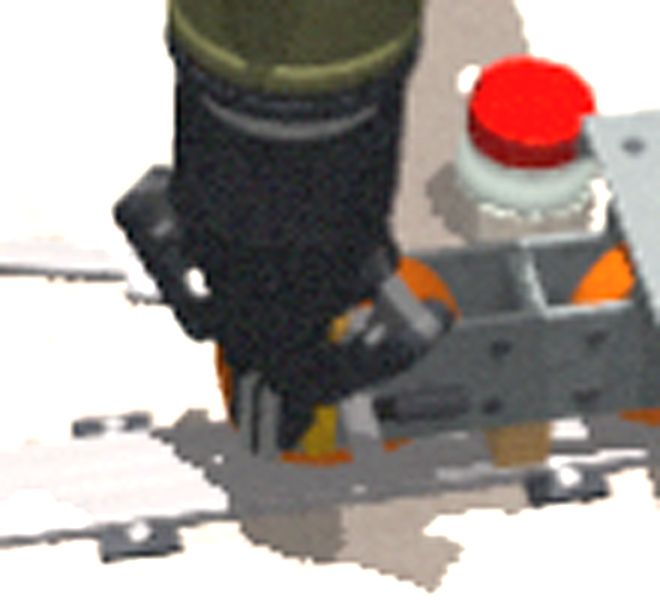

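Emit:
carry_out --rows '[{"xyz": [0, 0.0007, 0], "roll": 0, "fingers": 0}, {"xyz": [0, 0.0014, 0], "roll": 0, "fingers": 0}, {"xyz": [0, 0.0014, 0], "roll": 0, "fingers": 0}]'

```text
time: 19.63
tcp_pos: [0.5259, 0.0436, 0.047]
eef_rot: [1.257, 2.879, -0.005]
force: [-0.6, -11.9, -3.2]
grip_width: 0.003
```

Emit:
carry_out --rows '[{"xyz": [0, -0.003, 0], "roll": 0, "fingers": 0}, {"xyz": [0.002, -0.008, 0], "roll": 0, "fingers": 0}, {"xyz": [0.006, -0.016, 0], "roll": 0, "fingers": 0}, {"xyz": [0.015, -0.03, 0.01], "roll": 0, "fingers": 0}, {"xyz": [0.025, -0.05, 0.03], "roll": 0, "fingers": 0}, {"xyz": [0.03, -0.07, 0.06], "roll": 0, "fingers": 0}, {"xyz": [0.03, -0.09, 0.09], "roll": 0, "fingers": 0}, {"xyz": [0.03, -0.1, 0.12], "roll": 0, "fingers": 0}]'

```text
time: 20.3
tcp_pos: [0.5567, -0.0566, 0.1689]
eef_rot: [1.256, 2.878, -0.001]
force: [1.3, 0.3, -0.6]
grip_width: -0.001
```

Emit:
carry_out --rows '[{"xyz": [0.02, -0.02, 0.01], "roll": 0, "fingers": 0}, {"xyz": [0.04, -0.04, 0.01], "roll": 0, "fingers": 0}, {"xyz": [0.06, -0.05, 0.01], "roll": 0, "fingers": 0}, {"xyz": [0.08, -0.05, 0.01], "roll": 0, "fingers": 0}, {"xyz": [0.08, -0.05, 0.01], "roll": 0, "fingers": 0}, {"xyz": [0.08, -0.05, 0.01], "roll": 0, "fingers": 0}]'

```text
time: 20.8
tcp_pos: [0.6369, -0.1033, 0.1769]
eef_rot: [-1.253, -2.881, -0.002]
force: [-0.4, 0.8, 0.1]
grip_width: 0.002
```

```bash
python3 look.py w25;  python3 - <<'E'
from h import *
c=vision.get_image('scene');save('s25',c['img'][160:260,300:420]);
im=cv2.imread('pics/s25.png');cv2.imwrite('pics/s25.png',cv2.convertScaleAbs(cv2.resize(im,None,fx=6,fy=6,interpolation=cv2.INTER_CUBIC),alpha=1.6))
E
```

```text
20.85 [ 0.636  -0.1032  0.177 ] [-1.252e+00 -2.880e+00 -1.000e-03] -0.001074361684213177 [-0.1  0.4  0.7]
```

View pics/w25.png

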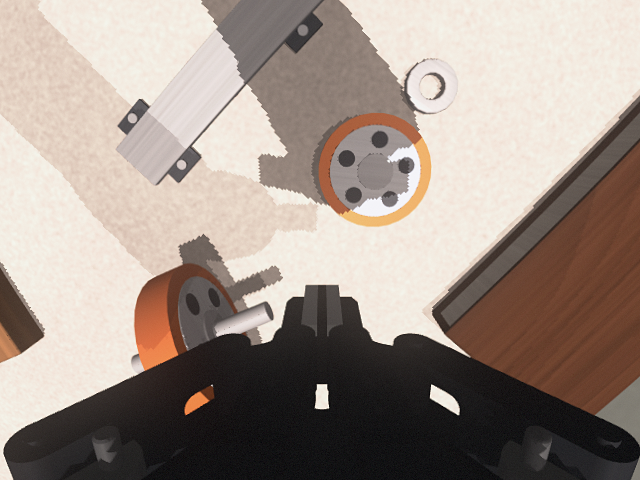

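View pics/s25.png

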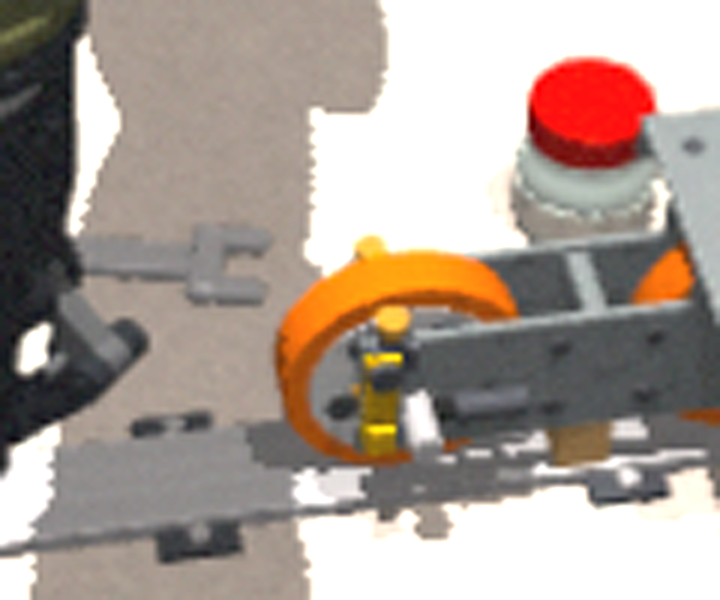

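Run:
```python
from h import *
import pickle
c=vision.get_image('scene')
H=np.array([.4990,.078,0]);ex=np.array([.0343,1,0]);ex/=np.linalg.norm(ex);ey=np.array([-ex[1],ex[0],0])
W=lambda x,y,z:H+ex*x/1000+ey*y/1000+[0,0,z/1000]
im=cv2.cvtColor(c['img'],cv2.COLOR_RGB2BGR)[160:260,300:420];im=cv2.resize(im,None,fx=6,fy=6,interpolation=cv2.INTER_CUBIC)
for P,col in [(W(-15,-26,77),(255,0,255)),(W(-15,-26,39),(255,0,255)),(W(-25,-26,40),(255,255,0)),(W(0,-46,53),(0,255,0)),(W(-2,-46,53),(0,255,255)),(W(-12,-18,95),(255,0,0)),(W(-12,18,95),(255,0,0)),(W(-12,-18,102),(0,0,255)),(W(-12,18,102),(0,0,255))]:
  q=(proj(c,[P])[0]-[300,160]+.5)*6;cv2.circle(im,(int(q[0]),int(q[1])),3,col,-1)
cv2.imwrite('pics/s26.png',im)
t=vision.get_image('top');save('t26',t['img'])
a=pickle.load(open('top.pkl','rb'))['img'].astype(int);d=np.abs(a-t['img']).sum(2)
```

```text
(no output)
```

View pics/s26.png

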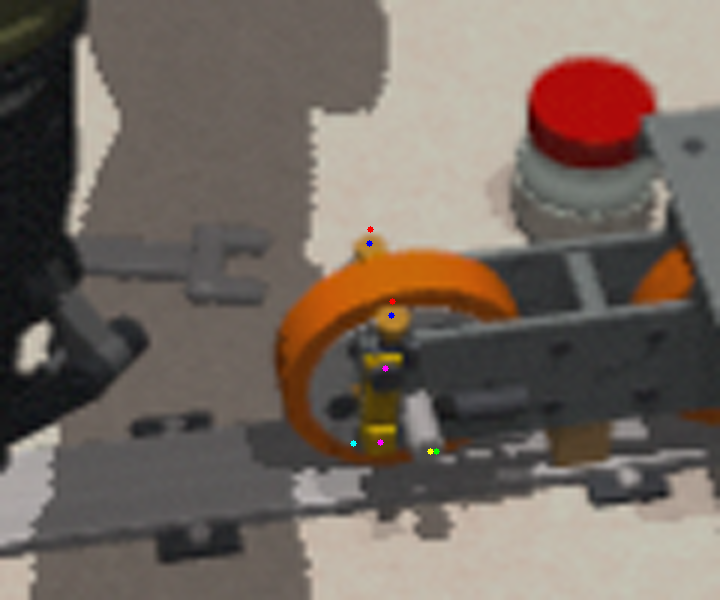

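View pics/t26.png

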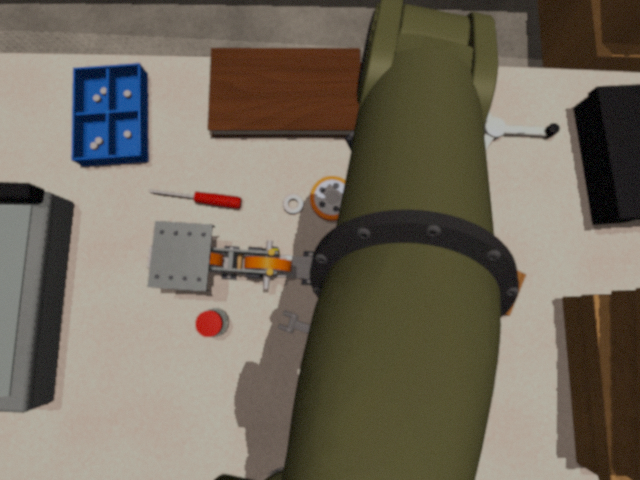

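The knobs sit on the projected "down" marks, and the keeper lies along the projected vertical right behind the spindle. The bench items in view are where they were.

```bash
python3 -c "
from rig import ticket;print(ticket.sign_off())"
```

```text
the job is handed in; nothing more can be done
None
```

I rolled the smaller rail wheel home by its spindle, closed the yellow keeper behind it, and handed the job in at about 21 s of the 58 s allowed. No verdict was reported.

- **Fitting the wheel:** I pushed with the fingers astride the wheel, straightening it on the way. The spindle met a rigid stop at about 23 N, under the 30 N limit.
- **Closing the keeper:** I swung it down with the shut fingers at about 4–5 N. It stopped firmly at about 12 N, against the 25 N it can take.

My last checks:
- **Spindle:** after I let go it came back about 2.8 mm by image measurement, a little more than the roughly 2 mm of play I expected. An uncaught wheel would come back some 6 to 7 mm. It stayed square to the bogie and in the same place in later pictures.
- **Catches:** both brass knobs were at their "down" height in the last scene picture.
- **Keeper:** it hangs vertical behind the spindle.
- **Wheel position:** it sits about 1.5 mm left of the bogie's centre line, which still clears the side plates.
- **Other bench items:** in the last pictures the screwdriver, bearing and jar looked undisturbed, and the big wheel was still standing. The arm partly hid the wrench, the old wheel and the chock, so I could not fully check those.

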